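Clear the pocket block and load the bead blanks

TASK

First take the scraper block and wipe all the wood chips off the top of the pocket block, moving them with the scraper only, never with the fingers. Then drop every red bead blank, one per pocket, into pockets of the block, pinching the brittle beads only lightly (20 to 25 N per finger), and have the scraper back on its blue felt pad at the end. Leave the cat, drill, incense box, jar and brush where they are.

Things in the scene. Friction and masses are not known exactly. Their poses are not given: they have to be found in the camera images.
- pallet: Fixed aluminium pocket block, 170 (x) x 170 (y) x 30 mm high, standing on the bench and not movable. Origin: centre of its underside; z up, x and y along its sides. It has nine round pockets, 30 mm across and 12 mm deep, in a 3 by 3 grid (x and y = -52, 0, +52 mm from the block's centre).
- bead0: Red octagonal bead blank, 24 mm across its flats (26 mm over the corners), corners on its x and y axes and between them, 22 mm tall with 3 mm bevels at the rims, 13 to 25 g. Origin: its centre; z along its axis (upright at the start, 11 mm above the mat's face). Brittle: it is spoilt if the fingers' contact force on it ever passes 60 N (the two pads added up); a light grip of 20 to 25 N per pad is ample. May be absent (None).
- bead1: Red octagonal bead blank, 24 mm across its flats (26 mm over the corners), corners on its x and y axes and between them, 22 mm tall with 3 mm bevels at the rims, 13 to 25 g. Origin: its centre; z along its axis (upright at the start, 11 mm above the mat's face). Brittle: it is spoilt if the fingers' contact force on it ever passes 60 N (the two pads added up); a light grip of 20 to 25 N per pad is ample. May be absent (None).
- bead2: Red octagonal bead blank, 24 mm across its flats (26 mm over the corners), corners on its x and y axes and between them, 22 mm tall with 3 mm bevels at the rims, 13 to 25 g. Origin: its centre; z along its axis (upright at the start, 11 mm above the mat's face). Brittle: it is spoilt if the fingers' contact force on it ever passes 60 N (the two pads added up); a light grip of 20 to 25 N per pad is ample. May be absent (None).
- bead3: Red octagonal bead blank, 24 mm across its flats (26 mm over the corners), corners on its x and y axes and between them, 22 mm tall with 3 mm bevels at the rims, 13 to 25 g. Origin: its centre; z along its axis (upright at the start, 11 mm above the mat's face). Brittle: it is spoilt if the fingers' contact force on it ever passes 60 N (the two pads added up); a light grip of 20 to 25 N per pad is ample. May be absent (None).
- bead4: Red octagonal bead blank, 24 mm across its flats (26 mm over the corners), corners on its x and y axes and between them, 22 mm tall with 3 mm bevels at the rims, 13 to 25 g. Origin: its centre; z along its axis (upright at the start, 11 mm above the mat's face). Brittle: it is spoilt if the fingers' contact force on it ever passes 60 N (the two pads added up); a light grip of 20 to 25 N per pad is ample. May be absent (None).
- bead5: Red octagonal bead blank, 24 mm across its flats (26 mm over the corners), corners on its x and y axes and between them, 22 mm tall with 3 mm bevels at the rims, 13 to 25 g. Origin: its centre; z along its axis (upright at the start, 11 mm above the mat's face). Brittle: it is spoilt if the fingers' contact force on it ever passes 60 N (the two pads added up); a light grip of 20 to 25 N per pad is ample. May be absent (None).
- bead6: Red octagonal bead blank, 24 mm across its flats (26 mm over the corners), corners on its x and y axes and between them, 22 mm tall with 3 mm bevels at the rims, 13 to 25 g. Origin: its centre; z along its axis (upright at the start, 11 mm above the mat's face). Brittle: it is spoilt if the fingers' contact force on it ever passes 60 N (the two pads added up); a light grip of 20 to 25 N per pad is ample. May be absent (None).
- chip0: Flat brown wood chip, seven-sided, about 48 mm across and 8 mm thick, 11 g, lying on top of the pocket block at the start (wider than a pocket, so it lies across pockets without falling in). Origin: centre of its underside. Only the scraper may move it: fingers must not touch it.
- chip1: Flat brown wood chip, seven-sided, about 48 mm across and 8 mm thick, 11 g, lying on top of the pocket block at the start (wider than a pocket, so it lies across pockets without falling in). Origin: centre of its underside. Only the scraper may move it: fingers must not touch it.
- chip2: Flat brown wood chip, seven-sided, about 48 mm across and 8 mm thick, 11 g, lying on top of the pocket block at the start (wider than a pocket, so it lies across pockets without falling in). Origin: centre of its underside. Only the scraper may move it: fingers must not touch it.
- chip3: Flat brown wood chip, seven-sided, about 48 mm across and 8 mm thick, 11 g, lying on top of the pocket block at the start (wider than a pocket, so it lies across pockets without falling in). Origin: centre of its underside. Only the scraper may move it: fingers must not touch it.
- scraper: Loose pale wooden scraper block with a black foot, 80 (x) x 54 (y) x 54 (z) mm, 110 to 185 g. Origin: its centre (27 mm above what it stands on); black working edge at the bottom, along x. Grip it across its 54 mm thickness (y), near the top, so that the fingertips stay well above the chips. It stands upright on the blue felt pad at the start.
- pad: Fixed blue felt pad for the scraper, 130 (x) x 85 (y) x 3 mm, on the bench. Origin: centre of its underside.
- mat: Fixed grey felt mat on which the beads wait, 180 (x) x 260 (y) x 3 mm. Origin: centre of its underside.
- cat: Bystander: black sleeping-cat carving, 80 mm across, 45 mm high. Origin: centre of underside.
- drill: Bystander: stubby hand drill lying flat, 170 x 40 x 40 mm, long axis x. Origin: underside, about its middle.
- incense_box: Bystander: round lidded bronze incense box, 71 mm across, 55 mm high. Origin: centre of underside.
- jar: Bystander: empty open amber glass jar, 72 mm across, 85 mm high. Origin: centre of underside.
- brush: Bystander: small brush lying along its x, 170 mm long. Origin: underside.

How it is judged:
By the outcome, as a careful person would: the job done as asked, in the order asked, and still so for the second after the job is handed in, with the robot touching nothing.
Of bead0, bead1, bead2, bead3, bead4, bead5, bead6 only 5 to 7 are there at a start; the rules pass over those that are not, and their reading is None.
At some moment in a run one of bead0, bead1, bead2, bead3, bead4, bead5, bead6 may be knocked a few centimetres aside while the robot is not near it.
Once in a run the grip may slacken for a moment while it holds something.
It also fails if it takes over 210 s, if anything falls off the work surface, if the arm or the gripper's body presses on something with over 40 N, if the wrist force passes 120 N, or if a joint passes its speed limit or range.

ROBOT

A 7-joint arm with a two-finger parallel gripper is mounted at the origin on the work surface. World frame = base frame: x ahead of the robot, y to its left, z up, the work surface at z = 0. Lengths are in m, angles in rad, forces in N, time in s.
With the tool pointing down it reaches from about 0.425 to 0.8 m from the base axis. Payload 8.3 kg.
Tool frame: the origin (TCP) lies on the front face of the gripper's body, between the roots of the fingers; the fingertips stand bot.tip_extent ahead of it and the grasp point (between the pads) lies 54 mm ahead of it (bot.tip_extent is the distance from the TCP to the fingertips, in m); z points along the fingers, x is the direction in which the jaws open and shut, and the axes are right-handed (so a half turn about z gives the same grasp; the last joint's range is limited). The gripper opens to 85 mm and grips with 20 to 120 N. Pads are 22 mm wide; open, the fingers measure 114 mm over their backs; the gripper's body (76 mm by 85 mm) begins 54 mm behind the grasp point. The pads swing forward as they close: fully open they stand 13 mm farther back than shut.
Start: joints at [-1.31, 0.383, 0.016, 1.37, -0.006, 1.388, -0.046], TCP at [0.199, 0.593, 0.304] pointing down, gripper open.
Joint ranges: [-2.95, 2.95], [-0.25, 2.06], [-1.52, 1.56], [0.18, 2.33], [-1.44, 4.58], [0.02, 2.06], [-3.01, 3.01]. Speed limits (rad/s): [2.39, 2.39, 3.01, 3.01, 3.14, 3.14, 3.14].

INTERFACE

Orientations are given as a 3x3 rotation matrix whose columns are the frame's x, y, z axes.
In Python, from rig import bot gives the robot as it stands.
- The arm moves only by the tool servo_tool, never from a script. Its argument "motion" is a list that holds one entry, the list of rows, each a list of 6 numbers: the shift along the tool's x, y, z in mm, then the turn, a rotation vector about the tool's x, y, z in rad. In form: [[[dx, dy, dz, rx, ry, rz], ...]]. A call has 1 to 8 rows; each row shifts and turns the pose as measured when the row begins, along the tool's axes as they then stand; what a row does not reach is not made up. A row lasts 1/8 s, in which the tool goes at most 62.5 mm and 10.7 degrees, less where a joint would pass 70% of its speed; a pose out of reach is approached as far as the arm can. A call with a gripper value outside its range is refused whole. "hand" is the finger opening in mm, from 0 to 85.4, set as the call begins (left out, the last holds). The fingers move at their own pace and stop on an object; "squeeze" is the grip in N (left out, the last holds). Time passes only in rows, so rows that do not move let the fingers close. It gives the time, the measured TCP pose, the force and the opening at its end, in the units of the state.
- bot.get_state(): the state, without advancing time (a new reading comes with each control period).
- bot.camera(name): name is "side" or "top"; returns (picture, depth): 384x512x3 uint8, red, green, blue; 384x512 float32, m along the optical axis (not along the pixel's ray), 0 where there is no reading.
- bot.camera_model(name): a dict with "fx", "fy", "cx", "cy" (pixels), "origin" and "rotation" of the camera in the world. Camera axes: x right, y up, looking along -z (the intrinsics and any distortion apply to the point x, -y, -z); pixel columns grow to the right and rows downward; lengths in m; the calibration is good to about 2 mm. A picture is of the moment at which its call begins. camera_model takes no time and is no camera call.
- bot.hand_in(): hands the job in, once; it reports no verdict.
The state is a dict: "t": time; "joints": joint angles; "joint_vel": joint speeds; "joint_torque": joint torques, N m; "tcp_pos": TCP position; "tcp_rot": TCP orientation; "wrist_force": force on the tool from outside, world axes, zero at the start; "torque": the same for the moment, N m; "width": finger opening in m.
Only numpy, scipy, OpenCV 4.12 (cv2) and the standard library are available. Lean on these libraries where they do the work, as an engineer would, in place of code of your own. Each camera call takes 0.05 s, during which the arm holds its last target. There are 200 camera calls.

## Working session

There is one attempt and no reset: what is moved stays moved. The work goes in short steps, Python scripts to look and compute and a tool call to move; the robot and the scene stay as the last step left them, time stands still between calls to the robot, and variables do not carry over. Pictures are saved under pics/ and viewed, about 12 in all and at most 16, crops included, and the job is handed in when it is done.

Besides the shell and the picture viewer there is one more tool, called as a command line: name --argument value ..., lists and objects as JSON in quotes. servo_tool: Moves the arm, as the interface text tells. Its arguments: {"type":"object","properties":{"motion":{"type":"array"},"hand":{"type":"number"},"squeeze":{"type":"number"}},"required":["motion"]}

```bash
ls; mkdir -p pics; cat > h.py <<'E'
import numpy as np, cv2
from rig import bot
def snap(n,tag):
    im,d=bot.camera(n); np.savez(f'pics/{tag}.npz',im=im,d=d); cv2.imwrite(f'pics/{tag}.png',im[:,:,::-1]); return im,d
def world(n,d):
    m=bot.camera_model(n); v,u=np.mgrid[:d.shape[0],:d.shape[1]]
    p=np.stack([(u-m['cx'])/m['fx']*d,-(v-m['cy'])/m['fy']*d,-d],-1)
    return p@np.array(m['rotation']).T+np.array(m['origin'])
E
python3 - <<'E'
from h import *
s=bot.get_state(); print(s['tcp_pos'],s['tcp_rot'],s['width'],bot.tip_extent,s['t'])
for n in('top','side'):
    im,d=snap(n,n+'0'); m=bot.camera_model(n); print(m)
a=cv2.imread('pics/top0.png'); cv2.imwrite('pics/top0b.png',cv2.resize(a,(800,600),interpolation=cv2.INTER_CUBIC))
E
```

```text
pics
[0.19869957 0.59219585 0.30288872] [[ 3.18095987e-01  9.48058330e-01 -5.88622147e-04]
 [ 9.48056573e-01 -3.18096531e-01 -1.82538670e-03]
 [-1.91781173e-03  2.26010880e-05 -9.99998161e-01]] 0.0853524920167568 0.0726 0.0
{'fx': 426.3701424556231, 'fy': 426.3701424556231, 'cx': 258.6185092565474, 'cy': 190.14142320740802, 'origin': array([0.49798321, 0.02075485, 1.21194623]), 'rotation': array([[-0.02663739,  0.99600911, -0.08518394],
       [-0.99964421, -0.02642271,  0.00364683],
       [ 0.00138148,  0.08525078,  0.99635857]])}
{'fx': 398.0741276881679, 'fy': 398.0741276881679, 'cx': 256.62273097008426, 'cy': 192.1329510877621, 'origin': array([ 0.02347051, -0.58139084,  0.62131809]), 'rotation': array([[ 0.72705186,  0.40696409, -0.55297   ],
       [-0.68633974,  0.40938207, -0.60111903],
       [-0.01825785,  0.81656999,  0.57695762]])}
```

View pics/top0b.png

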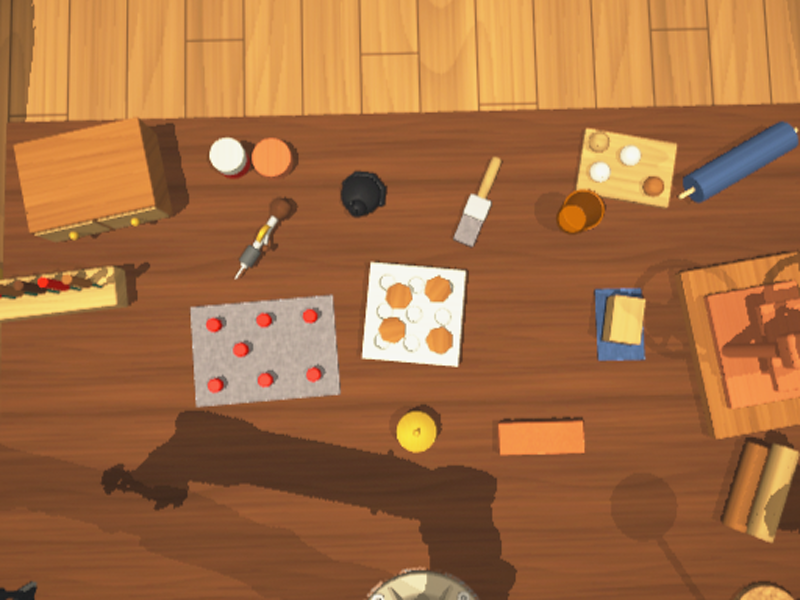

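View pics/side0.png

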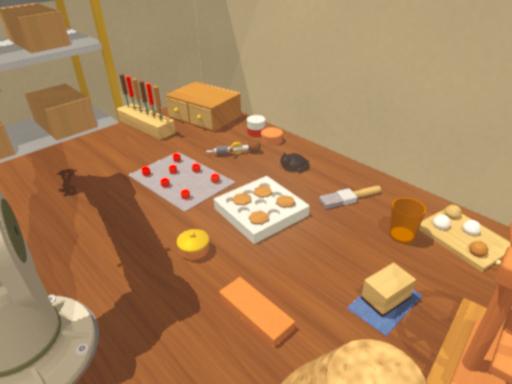

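The top view (800x600) shows the pocket block around (415,314) with four chips at (399,296), (438,290), (392,330) and (440,341). Seven red beads sit on the grey mat. The scraper is at (624,320) on its blue pad, and the jar and brush stand clear at the right and top. Next I'll measure positions.

```bash
cat >> h.py <<'E'
def blobs(mask,W,minn=15):
    n,l=cv2.connectedComponents(mask.astype(np.uint8)); out=[]
    for i in range(1,n):
        k=l==i
        if k.sum()>=minn: out.append((k,W[k]))
    return out
def rect(P):
    r=cv2.minAreaRect((P[:,:2]*1000).astype(np.float32)); return np.round(r[0],1),np.round(r[1],1),round(r[2],1)
def redbeads(im,W,show=True):
    hsv=cv2.cvtColor(im,cv2.COLOR_RGB2HSV); H,S,V=cv2.split(hsv)
    m=((H<6)|(H>174))&(S>190)&(V>110)&(W[...,2]<.08)&(W[...,2]>-.02)
    for k,P in blobs(m,W,12):
        z=P[:,2]; zt=np.percentile(z,80); t=P[z>zt-.005]; c=(t.min(0)+t.max(0))/2*1000
        print('red',np.round(c,1),'mean',np.round(t.mean(0)*1000,1),'n',k.sum(),len(t),'zmax',round(z.max()*1000,1))
E
python3 - <<'E'
from h import *
f=np.load('pics/top0.npz'); im,d=f['im'],f['d']; W=world('top',d)
redbeads(im,W)
hsv=cv2.cvtColor(im,cv2.COLOR_RGB2HSV); H,S,V=cv2.split(hsv)
def region(x0,x1,y0,y1):
    m=np.zeros(d.shape,bool); m[y0:y1,x0:x1]=1; return m
s=.64
R=region(int(350*s),int(480*s),int(250*s),int(375*s)); z=W[...,2]
b=R&(z>.02)
print('pallet',rect(W[b]),'z',np.median(z[b&(S<60)]))
for k,P in blobs(R&(S>100)&(z>.025)&(H<20),W): print('chip',rect(P),np.round(P.mean(0)*1000,1),k.sum())
R=region(int(585*s),int(660*s),int(280*s),int(370*s))
print('scr',rect(W[R&(z>.045)]),np.median(z[R&(z>.045)]), 'pad',rect(W[R&(H>95)&(H<130)&(S>100)]),np.median(z[R&(H>95)&(H<130)&(S>100)]))
print('table',np.median(z[250:260,150:160]))
# tall things
for k,P in blobs((z>.03)&(z<.3),W,40): print(rect(P),'zmax',P[:,2].max().round(3))
for k,P in blobs(region(220,280,100,140)&(z>.02),W,20): print('cat',rect(P),P[:,2].max())
E
```

```text
red [841.7 311.4  20.5] mean [836.1 311.8  20. ] n 38 17 zmax 26.1
red [572.2 186.4  26.3] mean [571.5 186.5  24.7] n 57 53 zmax 31.6
red [566.  268.5  26. ] mean [565.9 268.7  25.6] n 58 49 zmax 29.9
red [560.  359.6  25.9] mean [560.1 358.7  25.3] n 59 49 zmax 30.0
red [514.3 308.5  25.2] mean [513.2 307.3  25.3] n 32 23 zmax 28.6
red [466.9 181.   24.4] mean [467.8 178.9  24. ] n 25 22 zmax 27.7
red [460.8 268.   25.3] mean [461.  265.8  25. ] n 27 22 zmax 29.1
red [453.6 354.8  24. ] mean [455.3 350.9  23.9] n 24 16 zmax 26.8
pallet (array([568.6,   1.1]), array([170. , 170.2]), 83.4) z 0.03011784609889201
chip (array([612.5, -43.1]), array([44.4, 42.1]), 88.5) [611.7 -42.2  38. ] 213
chip (array([564.2,  16.6]), array([124.9,  45. ]), 16.2) [600.7  26.9  49.1] 213
chip (array([541.7,  41.8]), array([44.2, 44.4]), 88.5) [542.2  40.4  38.1] 216
chip (array([522.3, -42.6]), array([42.6, 45.8]), 43.5) [521.8 -43.1  37.7] 220
scr (array([ 544.6, -190. ]), array([ 86. , 423.1]), 1.0) 0.05667876671293648 pad (array([ 543.2, -372.8]), array([125. ,  82.4]), 0.1) 0.002822719496122339
tab
[... 602 characters left out ...]
[ 737.3, -294.2]), array([69.7, 69.6]), 61.4) zmax 0.09
(array([765.3, 236.5]), array([32.4, 33.8]), 43.4) zmax 0.042
(array([ 499.4, -605. ]), array([298.1, 216.8]), 8.2) zmax 0.275
(array([568.6,   1.3]), array([169.7, 169.6]), 83.5) zmax 0.044
(array([621.5, 626.7]), array([ 70.8, 215.3]), 5.5) zmax 0.175
(array([ 547.7, -368.3]), array([54.9, 80.6]), 80.7) zmax 0.064
(array([363.2,   2.7]), array([68.7, 69.3]), 74.4) zmax 0.059
(array([ 355.4, -538.6]), array([43. , 34.8]), 88.6) zmax 0.038
(array([ 247.4, -596. ]), array([ 84.4, 159.9]), 68.4) zmax 0.083
(array([186.8, 539.6]), array([33.3, 15.7]), 72.6) zmax 0.3
cat (array([661.1,  74.3]), array([336.9,  66.3]), 7.1) 1.2119462295094798
```

```bash
cat > plan.py <<'E'
from h import *
def cur():
    s=bot.get_state(); R=np.array(s['tcp_rot']); return np.array(s['tcp_pos'])*1000,np.degrees(np.arctan2(R[1,0],R[0,0])),R,s
def rows(wps,start=None):
    """wps: (x,y,z,yawdeg,n rows or None) world mm; prints tool rows"""
    p,a,R,s=cur()
    if start is not None: p,a=np.array(start[:3],float),start[3]
    else: print('now',p.round(1),'yaw',round(a,1),'tilt z',R[:,2].round(4),'t',round(s['t'],2),'w',round(s['width']*1000,1),'F',np.round(s['wrist_force'],1))
    out=[]
    for w in wps:
        q=np.array(w[:3],float); b=w[3]; n=w[4] if len(w)>4 else None
        need=int(np.ceil(max(np.linalg.norm(q-p)/62,abs(b-a)/10.5,1)))
        n=max(n or 0,need)
        for i in range(n):
            k=1/(n-i); st=(q-p)*k; da=(b-a)*k; c,sn=np.cos(np.radians(a)),np.sin(np.radians(a))
            r=[round(c*st[0]+sn*st[1],1),round(sn*st[0]-c*st[1],1),round(-st[2],1),0,0,round(-np.radians(da),3)]
            out.append(r); p=p+st; a+=da
    for i in range(0,len(out),8): print(str(out[i:i+8]).replace(' ',''))
P0=np.array([568.6,1.2]); TH=np.radians(-6.6); U=np.array([np.cos(TH),np.sin(TH)]); V=np.array([-U[1],U[0]])
def loc(u,v): return P0+u*U+v*V
E
python3 - <<'E'
from plan import *
rows([(600,0,290,80.7),(548,-368,200,80.7)])
E
```

```text
now [198.7 592.2 302.9] yaw 71.5 tilt z [-6.0e-04 -1.7e-03 -1.0e+00] t 0.1 w 85.7 F [ 0.5 -0.   0. ]
[[np.float64(-36.2),np.float64(47.4),np.float64(1.1),0,0,np.float64(-0.013)],[np.float64(-36.8),np.float64(46.9),np.float64(1.1),0,0,np.float64(-0.013)],[np.float64(-37.4),np.float64(46.4),np.float64(1.1),0,0,np.float64(-0.013)],[np.float64(-38.0),np.float64(45.9),np.float64(1.1),0,0,np.float64(-0.013)],[np.float64(-38.6),np.float64(45.4),np.float64(1.1),0,0,np.float64(-0.013)],[np.float64(-39.3),np.float64(44.9),np.float64(1.1),0,0,np.float64(-0.013)],[np.float64(-39.9),np.float64(44.3),np.float64(1.1),0,0,np.float64(-0.013)],[np.float64(-40.4),np.float64(43.8),np.float64(1.1),0,0,np.float64(-0.013)]]
[[np.float64(-41.0),np.float64(43.2),np.float64(1.1),0,0,np.float64(-0.013)],[np.float64(-41.6),np.float64(42.7),np.float64(1.1),0,0,np.float64(-0.013)],[np.float64(-42.2),np.float64(42.1),np.float64(1.1),0,0,np.float64(-0.013)],[np.float64(-42.7),np.float64(41.6),np.float64(1.1),0,0,np.float64(-0.013)],[np.float64(-53.1),np.float64(1.2),np.float64(12.9),0,0,np.float64(-0.0)],[np.float64(-53.1),np.float64(1.2),np.float64(12.9),0,0,np.float64(-0.0)],[np.float64(-53.1),np.float64(1.2),np.float64(12.9),0,0,np.float64(-0.0)],[np.float64(-53.1),np.float64(1.2),np.float64(12.9),0,0,np.float64(-0.0)]]
[[np.float64(-53.1),np.float64(1.2),np.float64(12.9),0,0,np.float64(-0.0)],[np.float64(-53.1),np.float64(1.2),np.float64(12.9),0,0,np.float64(-0.0)],[np.float64(-53.1),np.float64(1.2),np.float64(12.9),0,0,np.float64(-0.0)]]
```

servo_tool --motion '[[[-36,47,1,0,0,-0.013],[-37,47,1,0,0,-0.013],[-37,46,1,0,0,-0.013],[-38,46,1,0,0,-0.013],[-39,45,1,0,0,-0.013],[-39,45,1,0,0,-0.013],[-40,44,1,0,0,-0.013],[-40,44,1,0,0,-0.013]]]' --hand 85

```text
t: 1.1
tcp_pos: [0.4692, 0.1902, 0.2912]
tcp_rot: [[0.204, 0.979, -0.005], [0.979, -0.204, -0.005], [-0.006, -0.004, -1.0]]
wrist_force: [1.8, 0.7, -0.1]
width: 0.0853
```

servo_tool --motion '[[[-41,43,1,0,0,-0.013],[-42,43,1,0,0,-0.013],[-42,42,1,0,0,-0.013],[-43,42,1,0,0,-0.013],[-53,1,13,0,0,0],[-53,1,13,0,0,0],[-53,1,13,0,0,0],[-53,1,13,0,0,0]]]'

```text
t: 2.1
tcp_pos: [0.5811, -0.2291, 0.2322]
tcp_rot: [[0.147, 0.989, -0.008], [0.989, -0.147, -0.005], [-0.006, -0.007, -1.0]]
wrist_force: [0.6, 0.7, 0.5]
width: 0.0849
```

```bash
sed -i 's/out.append(r)/out.append([float(x) if i<5 else float(x) for i,x in enumerate(r)])/' plan.py; python3 - <<'E'
from plan import *
rows([(547.7,-368.3,160,80.7),(547.7,-368.3,101,80.7,3)])
E
```

```text
now [ 581.1 -229.1  232.2] yaw 81.6 tilt z [-0.0078 -0.0052 -1.    ] t 2.1 w 84.9 F [0.6 0.7 0.5]
[[-47.5,-4.2,24.1,0.0,0.0,0.005],[-47.5,-4.0,24.1,0.0,0.0,0.005],[-47.6,-3.7,24.1,0.0,0.0,0.005],[0.0,0.0,19.7,0.0,0.0,-0.0],[0.0,0.0,19.7,0.0,0.0,-0.0],[0.0,0.0,19.7,0.0,0.0,-0.0]]
```

```bash
cat > patch.py <<'E'
s=open('plan.py').read()
i=s.index('    out=[]'); j=s.index('    for i in range(0,len(out),8)')
s=s[:i]+'''    from scipy.spatial.transform import Rotation as Ro
    out=[]; D=lambda a:np.array([[np.cos(a),np.sin(a),0],[np.sin(a),-np.cos(a),0],[0,0,-1]])
    if start is not None: R=D(np.radians(a))
    for w in wps:
        q=np.array(w[:3],float); b=w[3]; n=w[4] if len(w)>4 else None
        n=max(n or 0,int(np.ceil(max(np.linalg.norm(q-p)/62,abs(b-a)/10.5,1))))
        for i in range(n):
            k=1/(n-i); st=(q-p)*k; a+=(b-a)*k; Rn=D(np.radians(a))
            rv=Ro.from_matrix(R.T@Rn).as_rotvec()
            out.append([float(x) for x in np.r_[(R.T@st).round(1),rv.round(3)]+0.0]); p=p+st; R=Rn
'''+s[j:]
open('plan.py','w').write(s)
E
python3 patch.py; python3 - <<'E'
from plan import *
rows([(547.7,-368.3,160,80.7),(547.7,-368.3,101,80.7,3)])
E
```

```text
now [ 581.1 -229.1  232.2] yaw 81.6 tilt z [-0.0078 -0.0052 -1.    ] t 2.1 w 84.9 F [0.6 0.7 0.5]
[[-47.4,-4.0,24.4,-0.007,0.006,0.005],[-47.5,-4.0,24.1,0.0,0.0,0.005],[-47.6,-3.7,24.1,0.0,0.0,0.005],[0.0,0.0,19.7,0.0,0.0,0.0],[0.0,0.0,19.7,0.0,0.0,0.0],[0.0,0.0,19.7,0.0,0.0,0.0]]
```

servo_tool --motion '[[[-47,-4,24,-0.007,0.006,0.005],[-48,-4,24,0,0,0.005],[-48,-4,24,0,0,0.005],[0,0,15,0,0,0],[0,0,0,0,0,0]]]'

```text
t: 2.72
tcp_pos: [0.5419, -0.3774, 0.1394]
tcp_rot: [[0.169, 0.986, -0.006], [0.986, -0.169, 0.0], [-0.001, -0.005, -1.0]]
wrist_force: [0.4, 0.7, -0.3]
width: 0.085
```

```bash
python3 - <<'E'
from plan import *
im,d=snap('side','s1'); cv2.imwrite('pics/s1c.png',cv2.resize(im[220:350,320:450,::-1],(520,520)))
rows([(547.7,-368.3,101,80.7,3)])
E
```

```text
now [ 541.8 -378.   140.4] yaw 80.2 tilt z [-0.0048 -0.0012 -1.    ] t 2.77 w 84.8 F [-1.1  0.4  0.5]
[[3.6,1.5,13.1,-0.005,0.002,-0.003],[3.5,1.4,13.1,0.0,0.0,-0.003],[3.5,1.4,13.1,0.0,0.0,-0.003]]
```

View pics/s1c.png

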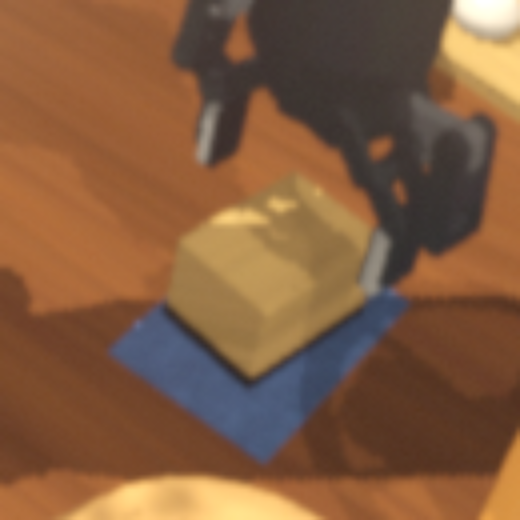

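The crop shows the two fingers straddling the scraper across its 54 mm sides, with the pads at about (208,135) and (375,262). They sit a little far to -y, so I'll correct that and go down.

servo_tool --motion '[[[5,2,10,-0.005,0.002,-0.003],[4,2,10,0,0,-0.003],[2,1,10,0,0,-0.003],[0,0,7,0,0,0],[0,0,1,0,0,0],[0,0,0,0,0,0]]]'

```text
t: 3.52
tcp_pos: [0.5524, -0.3635, 0.1018]
tcp_rot: [[0.154, 0.988, 0.004], [0.988, -0.154, 0.0], [0.001, 0.004, -1.0]]
wrist_force: [0.7, 0.6, -0.3]
width: 0.0849
```

```bash
python3 - <<'E'
from plan import *
rows([(547.7,-368.3,101,80.7,2)])
E
```

```text
now [ 552.4 -363.5  101.8] yaw 81.2 tilt z [ 4.3e-03  4.0e-04 -1.0e+00] t 3.52 w 84.9 F [ 0.7  0.6 -0.3]
[[-2.8,-1.9,0.4,0.004,-0.001,0.004],[-2.8,-1.9,0.4,0.0,0.0,0.004]]
```

servo_tool --motion '[[[-5,-3,1,0.004,-0.001,0.006],[0,0,0,0,0,0],[0,0,0,0,0,0]]]'

```text
t: 3.9
tcp_pos: [0.5482, -0.3692, 0.1015]
tcp_rot: [[0.161, 0.987, 0.001], [0.987, -0.161, -0.001], [-0.001, 0.001, -1.0]]
wrist_force: [0.4, -0.0, 1.3]
width: 0.085
```

servo_tool --motion '[[[0,0,0,0,0,0],[0,0,0,0,0,0],[0,0,0,0,0,0],[0,0,0,0,0,0],[0,0,0,0,0,0],[0,0,0,0,0,0]]]' --hand 40 --squeeze 70

```text
t: 4.65
tcp_pos: [0.5485, -0.3694, 0.1022]
tcp_rot: [[0.161, 0.987, 0.002], [0.987, -0.161, -0.001], [-0.001, 0.002, -1.0]]
wrist_force: [-0.6, -0.5, 1.4]
width: 0.0528
```

```bash
python3 - <<'E'
from plan import *
p,a,R,s=cur(); print(loc(38,100),loc(-37,100))
x,y=loc(38,100)
rows([(p[0],p[1],185,83.4,2),(620,-100,185,83.4),(x,y,160,83.4)])
E
```

```text
[617.84188014  96.16966484] [543.33892272 104.78995113]
now [ 548.5 -369.4  102.2] yaw 80.7 tilt z [ 0.0017 -0.0014 -1.    ] t 4.65 w 52.8 F [-0.6 -0.5  1.4]
[[0.0,0.1,-41.4,0.002,0.001,-0.023],[0.0,0.0,-41.4,0.0,0.0,-0.023],[55.2,8.0,0.0,0.0,0.0,0.0],[55.2,8.0,0.0,0.0,0.0,0.0],[55.2,8.0,0.0,0.0,0.0,0.0],[55.2,8.0,0.0,0.0,0.0,0.0],[55.2,8.0,0.0,0.0,0.0,0.0],[48.7,-6.2,6.2,0.0,0.0,0.0]]
[[48.7,-6.2,6.2,0.0,0.0,0.0],[48.7,-6.2,6.2,0.0,0.0,0.0],[48.7,-6.2,6.2,0.0,0.0,0.0]]
```

servo_tool --motion '[[[0,0,-41,0.002,0.001,-0.02],[0,0,-41,0,0,-0.02],[50,7,0,0,0,0],[55,8,0,0,0,0],[55,8,0,0,0,0],[55,8,0,0,0,0],[55,8,0,0,0,0],[49,-6,0,0,0,0]]]' --squeeze 90

```text
t: 5.65
tcp_pos: [0.6199, -0.0532, 0.1841]
tcp_rot: [[0.131, 0.991, -0.004], [0.991, -0.131, -0.001], [-0.002, -0.004, -1.0]]
wrist_force: [-0.3, 0.6, -1.6]
width: 0.0529
```

servo_tool --motion '[[[49,-6,0,0,0,0],[49,-6,0,0,0,0],[40,-6,0,0,0,0],[0,0,0,0,0,0],[0,0,0,0,0,0]]]'

```text
t: 6.28
tcp_pos: [0.618, 0.0975, 0.1818]
tcp_rot: [[0.121, 0.993, -0.007], [0.993, -0.121, 0.001], [-0.0, -0.007, -1.0]]
wrist_force: [-0.4, -0.2, -1.9]
width: 0.0523
```

```bash
python3 - <<'E'
from plan import *
x,y=loc(38,104)
rows([(x,y,160,83.4,2),(x,y,131,83.4,2)])
E
```

```text
now [618.   97.5 181.8] yaw 83.0 tilt z [-7.5e-03  5.0e-04 -1.0e+00] t 6.28 w 52.3 F [-0.4 -0.2 -1.9]
[[1.3,0.1,10.9,-0.007,0.0,-0.003],[1.3,0.0,10.9,0.0,0.0,-0.003],[0.0,0.0,14.5,0.0,0.0,0.0],[0.0,0.0,14.5,0.0,0.0,0.0]]
```

servo_tool --motion '[[[2,0,14,-0.007,0,-0.006],[1,0,14,0,0,0],[0,0,13,0,0,0],[0,0,6,0,0,0],[0,0,0,0,0,0],[0,0,0,0,0,0]]]'

```text
t: 7.02
tcp_pos: [0.6179, 0.0961, 0.1302]
tcp_rot: [[0.121, 0.993, -0.002], [0.993, -0.121, -0.002], [-0.003, -0.002, -1.0]]
wrist_force: [-0.2, -0.5, -1.2]
width: 0.0525
```

```bash
python3 - <<'E'
from plan import *
im,d=snap('side','s2'); cv2.imwrite('pics/s2c.png',cv2.resize(im[130:260,190:350,::-1],(640,520)))
x,y=loc(38,-88)
rows([(x,y,130.5,83.4,12)])
E
```

```text
now [617.9  96.1 130.3] yaw 83.1 tilt z [-0.0021 -0.0024 -1.    ] t 7.08 w 52.4 F [-0.5 -0.4 -1. ]
[[-15.7,0.1,0.0,-0.002,0.003,0.0],[-15.7,0.1,0.0,0.0,0.0,0.0],[-15.7,0.1,0.0,0.0,0.0,0.0],[-15.7,0.1,0.0,0.0,0.0,0.0],[-15.7,0.1,0.0,0.0,0.0,0.0],[-15.7,0.1,0.0,0.0,0.0,0.0],[-15.7,0.0,0.0,0.0,0.0,0.0],[-15.7,0.0,0.0,0.0,0.0,0.0]]
[[-15.7,0.0,0.0,0.0,0.0,0.0],[-15.7,0.0,0.0,0.0,0.0,0.0],[-15.7,0.0,0.0,0.0,0.0,0.0],[-15.7,0.0,0.0,0.0,0.0,0.0]]
```

View pics/s2c.png

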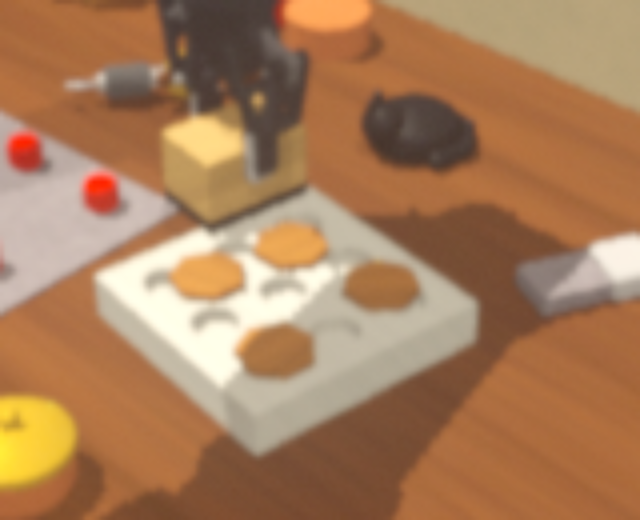

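The scraper stands level at the block's far-left edge, behind two chips at (208,275) and (290,243), with the fingertips well above chip height. I'll push along lane 1.

servo_tool --motion '[[[-14,0,0,-0.002,0.002,-0.004],[-16,0,0,0,0,0],[-16,0,0,0,0,0],[-16,0,0,0,0,0],[-16,0,0,0,0,0],[-16,0,0,0,0,0],[-16,0,0,0,0,0],[-16,0,0,0,0,0]]]'

```text
t: 8.07
tcp_pos: [0.6024, -0.0385, 0.1317]
tcp_rot: [[0.117, 0.993, 0.002], [0.993, -0.117, -0.0], [-0.0, 0.003, -1.0]]
wrist_force: [-0.1, 0.5, -0.9]
width: 0.0527
```

```bash
python3 - <<'E'
from plan import *
x,y=loc(38,-92)
rows([(x,y,130.5,83.4,8)])
E
```

```text
now [602.4 -38.5 131.7] yaw 83.3 tilt z [ 2.5e-03 -5.0e-04 -1.0e+00] t 8.07 w 52.7 F [-0.1  0.5 -0.9]
[[-7.1,0.0,0.2,0.003,0.0,0.0],[-7.1,0.0,0.1,0.0,0.0,0.0],[-7.1,0.0,0.1,0.0,0.0,0.0],[-7.1,0.0,0.1,0.0,0.0,0.0],[-7.1,0.0,0.1,0.0,0.0,0.0],[-7.1,0.0,0.1,0.0,0.0,0.0],[-7.1,0.0,0.1,0.0,0.0,0.0],[-7.1,0.0,0.1,0.0,0.0,0.0]]
```

servo_tool --motion '[[[-6,0,1,0.002,0,0],[-8,0,0,0,0,0],[-8,0,0,0,0,0],[-8,0,0,0,0,0],[-8,0,0,0,0,0],[-8,0,0,0,0,0],[-9,0,0,0,0,0],[-9,0,0,0,0,0]]]'

```text
t: 9.07
tcp_pos: [0.5945, -0.106, 0.1305]
tcp_rot: [[0.116, 0.993, 0.0], [0.993, -0.116, 0.0], [0.0, 0.0, -1.0]]
wrist_force: [0.6, 0.5, -2.4]
width: 0.0521
```

```bash
python3 - <<'E'
from plan import *
im,d=snap('side','s3'); cv2.imwrite('pics/s3c.png',cv2.resize(im[130:290,190:390,::-1],(650,520)))
p,a,R,s=cur(); x,y=loc(-37,104)
rows([(p[0],p[1],165,83.4,1),(x,y,165,83.4,5),(x,y,131,83.4,2)])
E
```

```text
now [ 594.2 -107.8  130.6] yaw 83.2 tilt z [ 3.e-04 -1.e-03 -1.e+00] t 9.12 w 52.3 F [ 0.2 -2.2 -1.8]
[[0.0,0.0,-34.4,0.0,0.001,-0.003],[41.9,-15.0,0.0,0.0,0.0,0.0],[41.9,-15.0,0.0,0.0,0.0,0.0],[41.9,-15.0,0.0,0.0,0.0,0.0],[41.9,-15.0,0.0,0.0,0.0,0.0],[41.9,-15.0,0.0,0.0,0.0,0.0],[0.0,0.0,17.0,0.0,0.0,0.0],[0.0,0.0,17.0,0.0,0.0,0.0]]
```

View pics/s3c.png

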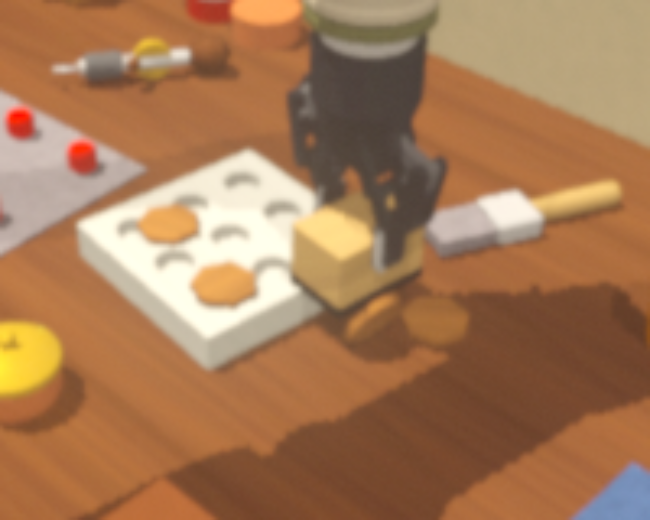

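One chip lies on the bench at (437,322), and the other leans against the block at (372,318). I'll push a little further, then lift and cross to lane 2.

servo_tool --motion '[[[-6,0,0,0,0,0],[-8,0,0,0,0,0],[-8,0,0,0,0,0],[-6,0,0,0,0,0],[0,0,0,0,0,0],[0,0,-30,0,0,0],[10,-5,-10,0,0,0]]]'

```text
t: 10.0
tcp_pos: [0.5862, -0.1274, 0.1703]
tcp_rot: [[0.12, 0.993, -0.002], [0.993, -0.12, -0.001], [-0.001, -0.002, -1.0]]
wrist_force: [-0.1, -0.3, -1.4]
width: 0.0525
```

```bash
python3 - <<'E'
from plan import *
im,d=snap('side','s4'); cv2.imwrite('pics/s4c.png',cv2.resize(im[130:290,190:390,::-1],(650,520)))
p,a,R,s=cur(); x,y=loc(-37,104)
rows([(x,y,165,83.4,6),(x,y,131,83.4,2)])
E
```

```text
now [ 585.9 -124.4  170.3] yaw 83.3 tilt z [-0.0028  0.0011 -1.    ] t 10.05 w 52.4 F [ 1.1  1.7 -1.6]
[[37.8,-11.5,0.9,-0.003,-0.001,0.0],[37.8,-11.5,0.9,0.0,0.0,0.0],[37.8,-11.5,0.9,0.0,0.0,0.0],[37.8,-11.5,0.9,0.0,0.0,0.0],[37.8,-11.5,0.9,0.0,0.0,0.0],[37.8,-11.4,0.9,0.0,0.0,0.0],[0.0,0.0,17.0,0.0,0.0,0.0],[0.0,0.0,17.0,0.0,0.0,0.0]]
```

View pics/s4c.png

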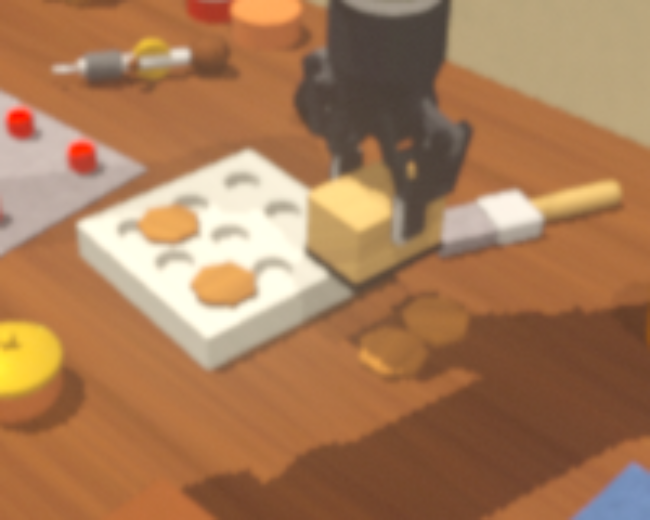

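Both lane-1 chips now lie on the bench at (393,350) and (437,320), clear of the block. Moving to lane 2.

servo_tool --motion '[[[36,-12,0,-0.003,-0.001,0],[38,-12,0,0,0,0],[38,-12,0,0,0,0],[38,-12,0,0,0,0],[38,-11,0,0,0,0],[30,-8,0,0,0,0],[0,0,0,0,0,0]]]'

```text
t: 10.92
tcp_pos: [0.538, 0.1145, 0.1647]
tcp_rot: [[0.108, 0.994, -0.006], [0.994, -0.108, 0.002], [0.002, -0.006, -1.0]]
wrist_force: [-0.0, -0.4, -1.7]
width: 0.0526
```

```bash
python3 - <<'E'
from plan import *
x,y=loc(-37,104)
rows([(x,y,131,83.4,3)])
E
```

```text
now [538.  114.5 164.7] yaw 83.8 tilt z [-0.0063  0.0022 -1.    ] t 10.93 w 52.6 F [-0.  -0.4 -1.7]
[[-1.7,2.2,11.2,-0.006,-0.002,0.002],[-1.7,2.1,11.2,0.0,0.0,0.002],[-1.7,2.1,11.2,0.0,0.0,0.002]]
```

servo_tool --motion '[[[-1,3,13,-0.006,-0.002,0.006],[-1,2,13,0,0,0],[-1,0,7,0,0,0],[0,0,0,0,0,0],[0,0,0,0,0,0]]]'

```text
t: 11.55
tcp_pos: [0.5427, 0.1088, 0.1293]
tcp_rot: [[0.117, 0.993, -0.001], [0.993, -0.117, 0.0], [0.0, -0.001, -1.0]]
wrist_force: [-1.4, 0.7, 1.8]
width: 0.0523
```

```bash
python3 - <<'E'
from plan import *
x,y=loc(-37,-40)
rows([(x,y,130.5,83.4,8)])
E
```

```text
now [542.7 108.8 129.3] yaw 83.3 tilt z [-1.1e-03  3.0e-04 -1.0e+00] t 11.55 w 52.3 F [-1.4  0.7  1.8]
[[-18.0,0.2,-0.2,-0.001,0.0,0.0],[-18.0,0.2,-0.2,0.0,0.0,0.0],[-18.0,0.2,-0.2,0.0,0.0,0.0],[-18.0,0.2,-0.2,0.0,0.0,0.0],[-18.0,0.2,-0.2,0.0,0.0,0.0],[-18.0,0.2,-0.2,0.0,0.0,0.0],[-18.0,0.1,-0.2,0.0,0.0,0.0],[-18.0,0.1,-0.2,0.0,0.0,0.0]]
```

servo_tool --motion '[[[-5,0,-1.5,0,0,0],[-16,0,0,0,0,0],[-18,0,0,0,0,0],[-18,0,0,0,0,0],[-18,0,0,0,0,0],[-18,0,0,0,0,0],[-18,0,0,0,0,0],[-16,0,0,0,0,0]]]'

```text
t: 12.55
tcp_pos: [0.5257, -0.0295, 0.1298]
tcp_rot: [[0.122, 0.993, -0.002], [0.993, -0.122, -0.002], [-0.002, -0.002, -1.0]]
wrist_force: [0.4, 0.4, -1.4]
width: 0.0522
```

```bash
python3 - <<'E'
from plan import *
x,y=loc(-37,-120)
rows([(x,y,130.5,83.4,10)])
E
```

```text
now [525.7 -29.5 129.8] yaw 83.0 tilt z [-0.0023 -0.0019 -1.    ] t 12.55 w 52.2 F [ 0.4  0.4 -1.4]
[[-8.5,0.3,0.0,-0.002,0.002,-0.001],[-8.5,0.3,-0.1,0.0,0.0,-0.001],[-8.5,0.3,-0.1,0.0,0.0,-0.001],[-8.5,0.2,-0.1,0.0,0.0,-0.001],[-8.5,0.2,-0.1,0.0,0.0,-0.001],[-8.5,0.2,-0.1,0.0,0.0,-0.001],[-8.5,0.2,-0.1,0.0,0.0,-0.001],[-8.5,0.2,-0.1,0.0,0.0,-0.001]]
[[-8.5,0.2,-0.1,0.0,0.0,-0.001],[-8.5,0.2,-0.1,0.0,0.0,-0.001]]
```

servo_tool --motion '[[[-7,0,0,-0.002,0.002,-0.003],[-9,0,0,0,0,0],[-9,0,0,0,0,0],[-9,0,0,0,0,0],[-9,0,0,0,0,0],[-9,0,0,0,0,0],[-9,0,0,0,0,0],[-9,0,0,0,0,0]]]'

```text
t: 13.55
tcp_pos: [0.517, -0.1034, 0.1298]
tcp_rot: [[0.118, 0.993, 0.0], [0.993, -0.118, 0.0], [0.0, 0.0, -1.0]]
wrist_force: [-0.6, -0.6, -1.4]
width: 0.0524
```

servo_tool --motion '[[[-8,0,0,0,0,0],[-8,0,0,0,0,0],[-6,0,0,0,0,0],[0,0,-10,0,0,0],[0,0,-30,0,0,0],[-20,0,-20,0,0,0],[-10,0,0,0,0,0],[0,0,0,0,0,0]]]'

```text
t: 14.55
tcp_pos: [0.5107, -0.1567, 0.1927]
tcp_rot: [[0.117, 0.993, 0.0], [0.993, -0.117, 0.001], [0.001, 0.0, -1.0]]
wrist_force: [0.4, 0.7, -2.1]
width: 0.0524
```

```bash
python3 - <<'E'
from plan import *
im,d=snap('side','s5'); cv2.imwrite('pics/s5c.png',cv2.resize(im[130:290,190:390,::-1],(650,520)))
im,d=snap('top','t5');W=world('top',d);redbeads(im,W)
p,a,R,s=cur()
rows([(547.7,-368.3,175,80.7),(547.7,-368.3,108,80.7,3)])
E
```

```text
red [841.9 316.5  21.7] mean [835.7 314.5  21.5] n 36 16 zmax 26.0
red [572.1 186.2  26.6] mean [571.1 185.8  25.8] n 57 43 zmax 31.0
red [566.  267.8  26.6] mean [566.1 268.6  25.8] n 58 49 zmax 30.6
red [560.1 359.4  25.7] mean [559.9 358.9  25.1] n 60 47 zmax 30.0
red [514.4 310.6  25.6] mean [514.5 310.2  25.5] n 59 47 zmax 29.9
red [481.3 320.2  25. ] mean [479.9 318.2  24.6] n 35 29 zmax 28.5
red [466.8 181.1  26.4] mean [467.1 181.3  25.2] n 54 49 zmax 31.1
red [460.8 268.2  25.7] mean [460.7 266.7  24.8] n 34 30 zmax 29.6
now [ 510.8 -155.9  192.4] yaw 83.3 tilt z [-2.e-04  1.e-03 -1.e+00] t 14.65 w 52.4 F [-0.7  0.6 -1.4]
[[-51.7,15.3,4.3,0.0,-0.001,0.012],[-51.5,15.9,4.3,0.0,0.0,0.012],[-51.3,16.5,4.3,0.0,0.0,0.012],[-51.1,17.1,4.3,0.0,0.0,0.012],[0.0,0.0,22.3,0.0,0.0,0.0],[0.0,0.0,22.3,0.0,0.0,0.0],[0.0,0.0,22.3,0.0,0.0,0.0]]
```

View pics/s5c.png

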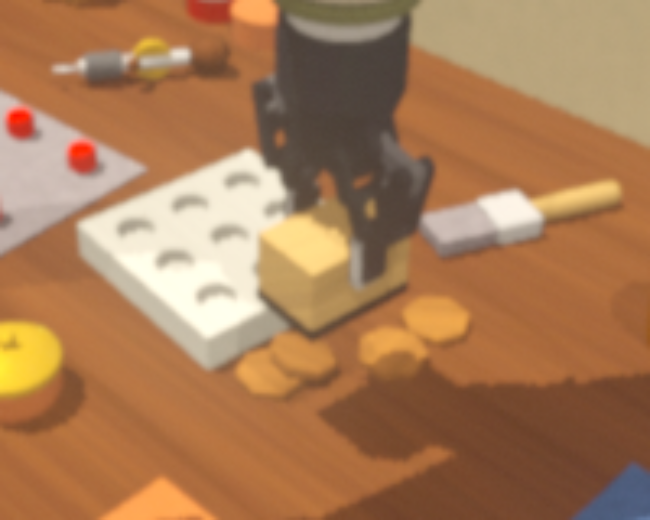

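All four chips lie on the bench in front of the block, one overlapping another at (303,357). I'll check later that none overhangs the block. One bead has been knocked to (480,319). Returning the scraper now.

servo_tool --motion '[[[-48,15,4,0,0,0.012],[-51,16,4,0,0,0.012],[-51,16,4,0,0,0.012],[-40,14,4,0,0,0.012],[0,0,0,0,0,0],[0,0,0,0,0,0]]]'

```text
t: 15.4
tcp_pos: [0.5494, -0.3488, 0.1675]
tcp_rot: [[0.153, 0.988, -0.008], [0.988, -0.153, 0.009], [0.008, -0.01, -1.0]]
wrist_force: [0.3, 1.2, -1.8]
width: 0.0525
```

```bash
python3 - <<'E'
from plan import *
f=np.load('pics/t5.npz');W=world('top',f['d']);z=W[...,2]
q=W[...,:2]*1000-P0; u=q@U; v=q@V
hsv=cv2.cvtColor(f['im'],cv2.COLOR_RGB2HSV); 
m=(hsv[...,1]>150)&(hsv[...,0]<22)&(z>.005)&(abs(u)<100)&(v<-60)&(v>-190)&(hsv[...,2]>150)
k=m&(z<.05);print('chip pts max v',v[k].max(),'z',np.percentile(z[k],[50,95,100]))
print('pallet top in view z>.034:',((abs(u)<80)&(abs(v)<80)&(z>.034)&(z<.05)).sum())
rows([(546,-369,106,80.7,4)])
E
```

```text
chip pts max v -94.67545427488427 z [0.00886007 0.01747292 0.02506183]
pallet top in view z>.034: 120
now [ 549.4 -348.8  167.5] yaw 81.2 tilt z [-0.0085  0.0089 -0.9999] t 15.4 w 52.5 F [ 0.3  1.2 -1.8]
[[-5.2,0.1,15.3,-0.01,-0.007,0.002],[-5.1,-0.1,15.4,0.0,0.0,0.002],[-5.1,-0.1,15.4,0.0,0.0,0.002],[-5.1,0.0,15.4,0.0,0.0,0.002]]
```

servo_tool --motion '[[[-6,0,15,-0.01,-0.007,0.004],[-6,0,16,0,0,0],[-5,0,16,0,0,0],[-2,0,10,0,0,0],[0,0,2,0,0,0],[0,0,0,0,0,0]]]'

```text
t: 16.15
tcp_pos: [0.5482, -0.3624, 0.1046]
tcp_rot: [[0.151, 0.989, -0.0], [0.989, -0.151, 0.004], [0.004, -0.001, -1.0]]
wrist_force: [-0.3, 0.1, -1.2]
width: 0.0526
```

```bash
python3 - <<'E'
from plan import *
rows([(546,-369,103,80.7,2)])
E
```

```text
now [ 548.2 -362.4  104.6] yaw 81.3 tilt z [-1.0e-04  4.5e-03 -1.0e+00] t 16.15 w 52.6 F [-0.3  0.1 -1.2]
[[-3.4,-0.6,0.8,-0.001,-0.004,0.006],[-3.4,-0.6,0.8,0.0,0.0,0.006]]
```

servo_tool --motion '[[[-5,-1,0,0,-0.004,0.008],[0,0,1.5,0,0,0],[0,0,1,0,0,0],[0,0,0,0,0,0]]]'

```text
t: 16.65
tcp_pos: [0.547, -0.368, 0.1036]
tcp_rot: [[0.159, 0.987, 0.002], [0.987, -0.159, -0.001], [-0.001, 0.002, -1.0]]
wrist_force: [0.1, -0.3, -1.0]
width: 0.0528
```

```bash
python3 - <<'E'
from plan import *
rows([(546,-369,102,80.7,2)])
E
```

```text
now [ 547.  -368.   103.6] yaw 80.8 tilt z [ 1.5e-03 -9.0e-04 -1.0e+00] t 16.65 w 52.8 F [ 0.1 -0.3 -1. ]
[[-0.6,-0.4,0.8,0.002,0.001,0.001],[-0.6,-0.4,0.8,0.0,0.0,0.001]]
```

servo_tool --motion '[[[0,0,2,0,0,0],[0,0,0,0,0,0],[0,0,1,0,0,0],[0,0,0,0,0,0]]]'

```text
t: 17.15
tcp_pos: [0.5474, -0.3682, 0.1024]
tcp_rot: [[0.159, 0.987, 0.003], [0.987, -0.159, -0.001], [-0.001, 0.003, -1.0]]
wrist_force: [0.3, -0.2, -1.2]
width: 0.0527
```

servo_tool --motion '[[[0,0,0,0,0,0],[0,0,0,0,0,0],[0,0,0,0,0,0],[0,0,0,0,0,0],[0,0,0,0,0,0]]]' --hand 85 --squeeze 20

```text
t: 17.77
tcp_pos: [0.5477, -0.3682, 0.1021]
tcp_rot: [[0.159, 0.987, 0.003], [0.987, -0.159, -0.002], [-0.001, 0.004, -1.0]]
wrist_force: [-0.2, 0.2, -0.4]
width: 0.085
```

servo_tool --motion '[[[0,0,-15,0,0,0],[0,0,-40,0,0,0],[0,0,-40,0,0,0],[0,0,-20,0,0,0]]]'

```text
t: 18.27
tcp_pos: [0.5466, -0.3678, 0.2218]
tcp_rot: [[0.159, 0.987, 0.001], [0.987, -0.159, -0.001], [-0.001, 0.001, -1.0]]
wrist_force: [0.1, -0.1, -0.7]
width: 0.0849
```

```bash
python3 - <<'E'
from plan import *
im,d=snap('side','s6'); cv2.imwrite('pics/s6.png',im[:,:,::-1])
rows([(590,-60,220,80.7),(560,200,220,80.7)])
E
```

```text
now [ 547.2 -368.4  224.4] yaw 80.8 tilt z [ 0.0042 -0.0026 -1.    ] t 18.32 w 85.0 F [ 1.6 -0.4  2.2]
[[51.9,-1.2,0.6,0.005,0.002,0.0],[51.9,-1.2,0.7,0.0,0.0,0.0],[51.9,-1.2,0.7,0.0,0.0,0.0],[51.9,-1.2,0.7,0.0,0.0,0.0],[51.9,-1.2,0.7,0.0,0.0,0.0],[51.9,-1.3,0.7,0.0,0.0,0.0],[50.3,-14.3,0.0,0.0,0.0,0.0],[50.3,-14.3,0.0,0.0,0.0,0.0]]
[[50.3,-14.3,0.0,0.0,0.0,0.0],[50.3,-14.3,0.0,0.0,0.0,0.0],[50.3,-14.3,0.0,0.0,0.0,0.0]]
```

View pics/s6.png

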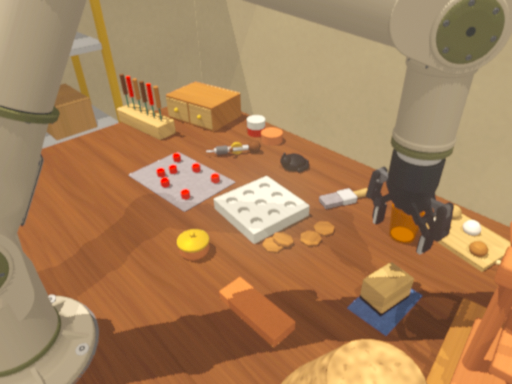

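The scraper stands upright on its pad at (388,290), the block is bare, and the chips lie on the bench at (275-325,228-243). Now the beads.

```bash
sed -i 's/S>190)&(V>110)/S>150)\&(V>60)/' h.py; python3 - <<'E'
from plan import *
im,d=snap('top','t6');W=world('top',d);redbeads(im,W)
z=W[...,2]; q=W[...,:2]*1000-P0; u=q@U; v=q@V
m=(abs(u)<95)&(abs(v)<95)&(z>.02)&(z<.05); print(rect(W[m]), (z[(abs(u)<83)&(abs(v)<83)]>.035).sum())
rows([(590,-60,220,83.4),(571.5,186.3,150,83.4)])
E
```

```text
red [847.7 316.4  23.1] mean [839.6 312.4  22.2] n 54 24 zmax 29.2
red [570.8 186.3  25.5] mean [570.9 187.   25.6] n 65 51 zmax 28.8
red [566.2 270.   25.9] mean [565.8 269.1  25.2] n 66 55 zmax 30.2
red [558.8 359.4  26.2] mean [559.5 358.8  25.3] n 69 56 zmax 30.5
red [514.3 311.7  25.5] mean [513.9 310.6  25.4] n 68 57 zmax 28.9
red [478.9 321.   25.9] mean [479.4 321.   25.4] n 70 51 zmax 30.3
red [466.8 182.2  25.6] mean [467.  182.1  25.2] n 64 53 zmax 29.6
red [459.5 268.3  25.5] mean [459.2 267.8  25.3] n 71 55 zmax 29.4
(array([569. ,   1.2]), array([170.1, 170.7]), 83.4) 862
now [ 547.1 -368.3  222.4] yaw 80.8 tilt z [ 0.0035 -0.0021 -1.    ] t 18.38 w 84.9 F [-0.1 -0.  -0.4]
[[51.9,-1.1,0.3,0.004,0.002,-0.007],[51.9,-0.7,0.4,0.0,0.0,-0.007],[51.9,-0.3,0.4,0.0,0.0,-0.007],[51.9,0.0,0.4,0.0,0.0,-0.007],[51.9,0.4,0.4,0.0,0.0,-0.007],[51.9,0.8,0.4,0.0,0.0,-0.007],[48.5,-9.3,14.0,0.0,0.0,0.0],[48.5,-9.3,14.0,0.0,0.0,0.0]]
[[48.5,-9.3,14.0,0.0,0.0,0.0],[48.5,-9.3,14.0,0.0,0.0,0.0],[48.5,-9.3,14.0,0.0,0.0,0.0]]
```

servo_tool --motion '[[[48,-1,0,0.004,0.002,-0.007],[52,-1,0,0,0,-0.007],[52,0,0,0,0,-0.007],[52,0,0,0,0,-0.007],[52,0,0,0,0,-0.007],[52,1,0,0,0,-0.007],[48,-9,14,0,0,0],[48,-9,14,0,0,0]]]' --hand 45

```text
t: 19.38
tcp_pos: [0.5829, 0.0406, 0.1924]
tcp_rot: [[0.126, 0.992, -0.0], [0.992, -0.126, -0.002], [-0.002, -0.0, -1.0]]
wrist_force: [0.5, 1.1, -0.0]
width: 0.0449
```

servo_tool --motion '[[[48,-9,14,0,0,0],[48,-9,14,0,0,0],[30,-5,10,0,0,0],[8,-1,0,0,0,0],[0,0,0,0,0,0]]]'

```text
t: 20.0
tcp_pos: [0.5724, 0.1848, 0.1503]
tcp_rot: [[0.119, 0.993, -0.005], [0.993, -0.119, -0.003], [-0.003, -0.005, -1.0]]
wrist_force: [-0.4, -0.8, -0.6]
width: 0.0449
```

```bash
python3 - <<'E'
from plan import *
rows([(571,186.6,120,83.4,3),(571,186.6,84,83.4,3)])
E
```

```text
now [572.4 184.8 150.3] yaw 83.1 tilt z [-0.0051 -0.0026 -1.    ] t 20.0 w 44.9 F [-0.4 -0.8 -0.6]
[[0.6,-0.5,10.1,-0.005,0.003,-0.002],[0.5,-0.5,10.1,0.0,0.0,-0.002],[0.5,-0.5,10.1,0.0,0.0,-0.002],[0.0,0.0,12.0,0.0,0.0,0.0],[0.0,0.0,12.0,0.0,0.0,0.0],[0.0,0.0,12.0,0.0,0.0,0.0]]
```

servo_tool --motion '[[[1,-1,10,-0.005,0.003,-0.004],[1,-1,14,0,0,0],[0,0,16,0,0,0],[0,0,14,0,0,0],[0,0,8,0,0,0],[0,0,2,0,0,0],[0,0,0,0,0,0]]]'

```text
t: 20.88
tcp_pos: [0.5716, 0.1809, 0.0819]
tcp_rot: [[0.123, 0.992, 0.001], [0.992, -0.123, -0.002], [-0.002, 0.001, -1.0]]
wrist_force: [-0.0, -0.1, -0.2]
width: 0.0449
```

```bash
python3 - <<'E'
from plan import *
im,d=snap('side','s7'); cv2.imwrite('pics/s7c.png',cv2.resize(im[130:230,140:270,::-1],(650,500),interpolation=cv2.INTER_CUBIC))
rows([(571,186.6,84,83.4,2)])
E
```

```text
now [571.6 181.   82.1] yaw 82.9 tilt z [ 0.001  -0.0022 -1.    ] t 20.93 w 45.1 F [ 1.3  0.9 -0.9]
[[2.7,-0.7,-1.0,0.001,0.002,-0.004],[2.7,-0.7,-0.9,0.0,0.0,-0.004]]
```

View pics/s7c.png

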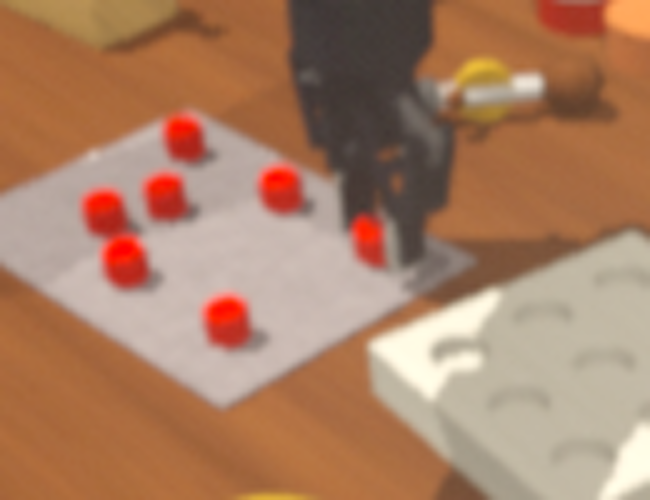

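The open fingers straddle the bead at (370,240), offset a few mm toward the block. I'll shift 5 mm, close and lift.

servo_tool --motion '[[[4,-1,-2,0,0.002,-0.006],[1,0,0,0,0,0],[0,0,0,0,0,0]]]'

```text
t: 21.3
tcp_pos: [0.5719, 0.1871, 0.0855]
tcp_rot: [[0.116, 0.993, 0.003], [0.993, -0.116, 0.001], [0.002, 0.003, -1.0]]
wrist_force: [0.4, -0.0, 1.3]
width: 0.0448
```

servo_tool --motion '[[[0,0,0,0,0,0],[0,0,0,0,0,0],[0,0,0,0,0,0],[0,0,0,0,0,0],[0,0,0,0,0,0]]]' --hand 15 --squeeze 22

```text
t: 21.92
tcp_pos: [0.572, 0.1871, 0.0859]
tcp_rot: [[0.116, 0.993, 0.004], [0.993, -0.116, 0.001], [0.002, 0.004, -1.0]]
wrist_force: [-0.5, 0.8, 0.2]
width: 0.0245
```

```bash
python3 - <<'E'
from plan import *
p,a,R,s=cur(); x,y=loc(52,-52)
rows([(p[0],p[1],135,83.4,2),(x,y,135,83.4,6)])
E
```

```text
now [572.  187.1  85.9] yaw 83.3 tilt z [ 0.0038  0.0014 -1.    ] t 21.93 w 24.5 F [-0.5  0.8  0.2]
[[0.0,0.1,-24.6,0.004,-0.002,-0.001],[0.0,0.0,-24.6,0.0,0.0,-0.001],[-39.5,11.7,0.0,0.0,0.0,0.0],[-39.5,11.7,0.0,0.0,0.0,0.0],[-39.5,11.7,0.0,0.0,0.0,0.0],[-39.5,11.7,0.0,0.0,0.0,0.0],[-39.5,11.7,0.0,0.0,0.0,0.0],[-39.5,11.7,0.0,0.0,0.0,0.0]]
```

servo_tool --motion '[[[0,0,-25,0.004,-0.002,0],[0,0,-25,0,0,0],[-40,12,0,0,0,0],[-40,12,0,0,0,0],[-40,12,0,0,0,0],[-40,12,0,0,0,0],[-40,12,0,0,0,0],[-30,10,0,0,0,0]]]'

```text
t: 22.92
tcp_pos: [0.6157, -0.0521, 0.1361]
tcp_rot: [[0.108, 0.994, -0.002], [0.994, -0.108, 0.0], [0.0, -0.002, -1.0]]
wrist_force: [0.6, 0.4, -1.5]
width: 0.0245
```

servo_tool --motion '[[[-6,1,0,0,0,0],[0,0,0,0,0,0],[0,0,0,0,0,0]]]'

```text
t: 23.3
tcp_pos: [0.6156, -0.06, 0.1356]
tcp_rot: [[0.111, 0.994, -0.003], [0.994, -0.111, -0.0], [-0.0, -0.003, -1.0]]
wrist_force: [0.4, -0.1, -0.3]
width: 0.0247
```

```bash
python3 - <<'E'
from plan import *
x,y=loc(52,-52)
rows([(x,y,125,83.4,2),(x,y,106,83.4,3)])
E
```

```text
now [615.6 -60.  135.6] yaw 83.6 tilt z [-3.1e-03 -1.0e-04 -1.0e+00] t 23.3 w 24.7 F [ 0.4 -0.1 -0.3]
[[1.7,-0.8,5.3,-0.003,0.0,0.002],[1.7,-0.9,5.3,0.0,0.0,0.002],[0.0,0.0,6.3,0.0,0.0,0.0],[0.0,0.0,6.3,0.0,0.0,0.0],[0.0,0.0,6.3,0.0,0.0,0.0]]
```

servo_tool --motion '[[[3,-2,6,-0.003,0,0.004],[0,0,8,0,0,0],[0,0,6,0,0,0],[0,0,2,0,0,0],[0,0,0,0,0,0],[0,0,0,0,0,0]]]'

```text
t: 24.05
tcp_pos: [0.6141, -0.0526, 0.1127]
tcp_rot: [[0.111, 0.994, 0.0], [0.994, -0.111, 0.001], [0.001, 0.0, -1.0]]
wrist_force: [-0.9, 0.7, 2.2]
width: 0.0244
```

```bash
python3 - <<'E'
from plan import *
im,d=snap('side','s8'); cv2.imwrite('pics/s8c.png',cv2.resize(im[150:250,210:340,::-1],(650,500),interpolation=cv2.INTER_CUBIC))
x,y=loc(52,-52)
rows([(x,y,106,83.4,2)])
E
```

```text
now [614.1 -52.6 112.7] yaw 83.6 tilt z [ 5.0e-04  1.2e-03 -1.0e+00] t 24.1 w 24.4 F [-0.9  0.9  2. ]
[[-1.9,0.3,3.4,0.0,-0.001,0.002],[-1.9,0.3,3.4,0.0,0.0,0.002]]
```

View pics/s8c.png

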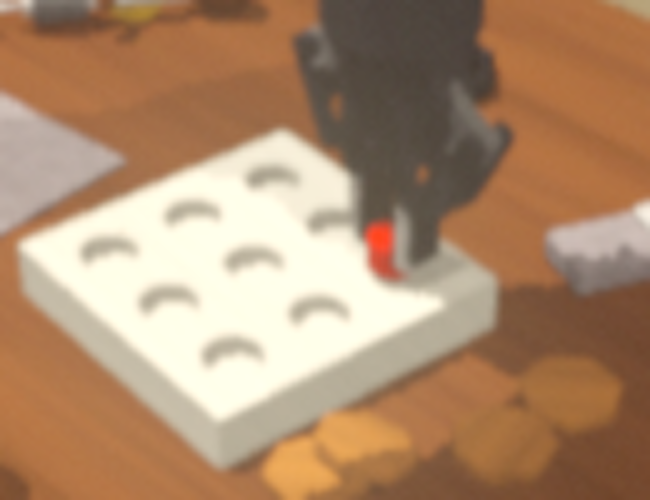

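The bead is held upright over the far right-hand pocket, about 4 mm off toward +y. I'll correct that before inserting.

servo_tool --motion '[[[-3,0,-1,0,0,0],[-0.5,0,0,0,0,0],[0,0,0,0,0,0],[0,0,0,0,0,0]]]'

```text
t: 24.6
tcp_pos: [0.6137, -0.0567, 0.1132]
tcp_rot: [[0.111, 0.994, 0.001], [0.994, -0.111, 0.001], [0.001, 0.0, -1.0]]
wrist_force: [-0.4, 1.1, 0.1]
width: 0.0245
```

```bash
python3 - <<'E'
from plan import *
x,y=loc(52,-52)
rows([(x,y,106,83.4,2)])
E
```

```text
now [613.7 -56.7 113.2] yaw 83.6 tilt z [ 5.e-04  8.e-04 -1.e+00] t 24.6 w 24.5 F [-0.4  1.1  0.1]
[[0.2,0.3,3.6,0.0,-0.001,0.002],[0.2,0.3,3.6,0.0,0.0,0.002]]
```

servo_tool --motion '[[[0,0,4,0,0,0],[0,0,3,0,0,0],[0,0,0,0,0,0],[0,0,0,0,0,0]]]'

```text
t: 25.1
tcp_pos: [0.6143, -0.057, 0.1059]
tcp_rot: [[0.111, 0.994, 0.002], [0.994, -0.111, 0.0], [0.0, 0.002, -1.0]]
wrist_force: [0.5, -0.4, 0.7]
width: 0.0241
```

servo_tool --motion '[[[0,0,0,0,0,0],[0,0,0,0,0,0],[0,0,0,0,0,0]]]' --hand 36

```text
t: 25.48
tcp_pos: [0.6138, -0.0566, 0.1056]
tcp_rot: [[0.111, 0.994, 0.001], [0.994, -0.111, 0.001], [0.001, 0.0, -1.0]]
wrist_force: [0.7, 0.0, -0.1]
width: 0.0356
```

servo_tool --motion '[[[0,0,-12,0,0,0],[0,0,-16,0,0,0],[0,0,0,0,0,0]]]'

```text
t: 25.85
tcp_pos: [0.6142, -0.0568, 0.1365]
tcp_rot: [[0.111, 0.994, 0.002], [0.994, -0.111, 0.001], [0.001, 0.002, -1.0]]
wrist_force: [-0.5, 0.7, -0.7]
width: 0.0356
```

```bash
python3 - <<'E'
from plan import *
im,d=snap('side','s9'); W=world('side',d); redbeads(im,W)
print(loc(52,-52))
rows([(566,269.5,135,83.4)])
E
```

```text
red [838.5 312.9  20.1] mean [836.1 309.4  19.7] n 60 25 zmax 24.8
red [555.8 353.4  23.3] mean [555.8 352.3  22.9] n 52 30 zmax 26.7
red [561.5 264.3  21.9] mean [562.2 262.9  22.6] n 59 36 zmax 24.7
red [510.9 305.4  22.2] mean [510.4 304.8  23.1] n 56 31 zmax 25.4
red [466.2 288.9  22.5] mean [465.  286.5  22.9] n 132 72 zmax 26.4
red [463.3 176.5  23. ] mean [462.9 175.3  23.4] n 69 44 zmax 26.0
red [610.3 -60.3  38.2] mean [610.1 -61.9  38.4] n 50 43 zmax 41.3
[614.27865199 -56.43211564]
now [613.7 -56.6 135.6] yaw 83.6 tilt z [ 5.e-04  8.e-04 -1.e+00] t 25.9 w 35.9 F [-0.3 -0.6  0.2]
[[53.1,-13.9,0.1,0.0,-0.001,0.001],[53.1,-14.0,0.1,0.0,0.0,0.001],[53.1,-14.0,0.1,0.0,0.0,0.001],[53.1,-14.0,0.1,0.0,0.0,0.001],[53.1,-14.1,0.1,0.0,0.0,0.001],[53.1,-14.1,0.1,0.0,0.0,0.001]]
```

servo_tool --motion '[[[50,-14,0,0,0,0],[53,-14,0,0,0,0],[53,-14,0,0,0,0],[53,-14,0,0,0,0],[53,-14,0,0,0,0],[38,-10,0,0,0,0],[12,-3,0,0,0,0],[2,0,0,0,0,0]]]' --hand 45

```text
t: 26.9
tcp_pos: [0.5645, 0.2721, 0.1339]
tcp_rot: [[0.115, 0.993, -0.0], [0.993, -0.115, -0.001], [-0.001, 0.0, -1.0]]
wrist_force: [-0.1, -0.2, -0.5]
width: 0.0447
```

```bash
python3 - <<'E'
from plan import *
rows([(566,269.5,110,83.4,3),(566,269.5,84.5,83.4,3)])
E
```

```text
now [564.5 272.1 133.9] yaw 83.4 tilt z [-0.     -0.0011 -1.    ] t 26.9 w 44.7 F [-0.1 -0.2 -0.5]
[[-0.8,0.6,8.0,0.0,0.001,0.0],[-0.8,0.6,8.0,0.0,0.0,0.0],[-0.8,0.6,8.0,0.0,0.0,0.0],[0.0,0.0,8.5,0.0,0.0,0.0],[0.0,0.0,8.5,0.0,0.0,0.0],[0.0,0.0,8.5,0.0,0.0,0.0]]
```

servo_tool --motion '[[[-2,1,8,0,0,0],[0,0.5,11,0,0,0],[0,0,14,0,0,0],[0,0,10,0,0,0],[0,0,4,0,0,0],[0,0,0,0,0,0]]]'

```text
t: 27.65
tcp_pos: [0.5672, 0.2627, 0.0824]
tcp_rot: [[0.123, 0.992, -0.001], [0.992, -0.123, -0.005], [-0.005, -0.001, -1.0]]
wrist_force: [-0.1, -0.3, 0.6]
width: 0.0454
```

servo_tool --motion '[[[0,0,0,0,0,0],[0,0,0,0,0,0],[0,0,0,0,0,0],[0,0,0,0,0,0],[0,0,0,0,0,0]]]' --hand 15

```text
t: 28.28
tcp_pos: [0.5678, 0.2634, 0.0838]
tcp_rot: [[0.122, 0.992, 0.001], [0.992, -0.122, -0.003], [-0.003, 0.001, -1.0]]
wrist_force: [0.5, -0.3, -0.1]
width: 0.0245
```

```bash
cat >> plan.py <<'E'
def carry(bead,u,v):
    p,a,R,s=cur(); e=(p[:2]-np.array(bead))@U; print('grip offset along U',round(e,1))
    x,y=loc(u,v)+e*U; print('target',round(x,1),round(y,1))
    rows([(p[0],p[1],137,83.4,2),(x,y,137,83.4)])
E
python3 - <<'E'
from plan import *
carry((566,269.5),0,-52)
E
```

```text
grip offset along U 2.5
target 565.1 -50.7
now [567.8 263.4  83.8] yaw 83.0 tilt z [ 7.0e-04 -3.5e-03 -1.0e+00] t 28.27 w 24.5 F [ 0.5 -0.3 -0.1]
[[-0.1,0.0,-26.6,0.001,0.003,-0.004],[0.0,0.0,-26.6,0.0,0.0,-0.004],[-52.1,5.6,0.0,0.0,0.0,0.0],[-52.1,5.6,0.0,0.0,0.0,0.0],[-52.1,5.6,0.0,0.0,0.0,0.0],[-52.1,5.6,0.0,0.0,0.0,0.0],[-52.1,5.6,0.0,0.0,0.0,0.0],[-52.1,5.6,0.0,0.0,0.0,0.0]]
```

servo_tool --motion '[[[0,0,-27,0.001,0.003,-0.004],[0,0,-27,0,0,-0.004],[-50,6,0,0,0,0],[-52,6,0,0,0,0],[-52,6,0,0,0,0],[-52,6,0,0,0,0],[-52,6,0,0,0,0],[-35,4,0,0,0,0]]]'

```text
t: 29.28
tcp_pos: [0.569, -0.035, 0.1398]
tcp_rot: [[0.105, 0.994, 0.002], [0.994, -0.105, 0.002], [0.002, 0.002, -1.0]]
wrist_force: [0.2, 0.9, -0.2]
width: 0.0247
```

servo_tool --motion '[[[-10,1,0,0,0,0],[-2,0,0,0,0,0],[0,0,0,0,0,0],[0,0,0,0,0,0]]]'

```text
t: 29.78
tcp_pos: [0.5688, -0.047, 0.1399]
tcp_rot: [[0.106, 0.994, 0.002], [0.994, -0.106, 0.002], [0.003, 0.002, -1.0]]
wrist_force: [-0.1, 0.4, -0.7]
width: 0.0249
```

```bash
python3 - <<'E'
from plan import *
rows([(565.1,-50.7,112,83.4,1)])
E
```

```text
now [568.8 -47.  139.9] yaw 83.9 tilt z [ 0.0024  0.0024 -1.    ] t 29.77 w 24.9 F [-0.1  0.4 -0.7]
[[-4.1,-3.3,27.9,0.002,-0.003,0.009]]
```

servo_tool --motion '[[[-4,-3,6,0.002,-0.003,0.009],[-1,0,9,0,0,0],[-1,0,8,0,0,0],[0,0,2,0,0,0],[0,0,0,0,0,0],[0,0,0,0,0,0]]]'

```text
t: 30.52
tcp_pos: [0.5647, -0.0507, 0.1122]
tcp_rot: [[0.113, 0.994, -0.001], [0.994, -0.113, -0.0], [-0.0, -0.001, -1.0]]
wrist_force: [-0.8, 0.2, -0.2]
width: 0.0248
```

```bash
python3 - <<'E'
from plan import *
rows([(565.1,-50.7,104,83.4,1)])
E
```

```text
now [564.7 -50.7 112.2] yaw 83.5 tilt z [-1.5e-03 -1.0e-04 -1.0e+00] t 30.52 w 24.8 F [-0.8  0.2 -0.2]
[[0.1,0.4,8.2,-0.001,0.0,0.002]]
```

servo_tool --motion '[[[0,0,4,0,0,0],[0,0,4,0,0,0],[0,0,0,0,0,0],[0,0,0,0,0,0]]]'

```text
t: 31.02
tcp_pos: [0.5649, -0.0509, 0.1041]
tcp_rot: [[0.113, 0.994, -0.001], [0.994, -0.113, -0.0], [-0.0, -0.001, -1.0]]
wrist_force: [0.5, -0.5, 0.1]
width: 0.0245
```

servo_tool --motion '[[[0,0,0,0,0,0],[0,0,0,0,0,0],[0,0,0,0,0,0]]]' --hand 36

```text
t: 31.4
tcp_pos: [0.5651, -0.0508, 0.1043]
tcp_rot: [[0.113, 0.994, -0.0], [0.994, -0.113, 0.0], [0.0, -0.0, -1.0]]
wrist_force: [0.5, -0.6, -0.1]
width: 0.0358
```

servo_tool --motion '[[[0,0,-12,0,0,0],[0,0,-18,0,0,0],[0,0,0,0,0,0]]]'

```text
t: 31.78
tcp_pos: [0.5656, -0.051, 0.1374]
tcp_rot: [[0.113, 0.994, 0.001], [0.994, -0.113, -0.0], [0.0, 0.001, -1.0]]
wrist_force: [0.3, 0.2, -0.1]
width: 0.0359
```

```bash
python3 - <<'E'
from plan import *
im,d=snap('side','s10'); W=world('side',d); redbeads(im,W)
print(loc(0,-52))
rows([(559.3,359.2,137,83.4)])
E
```

```text
red [832.4 317.4  19.7] mean [830.6 315.7  19.7] n 45 19 zmax 23.9
red [556.5 353.   22.3] mean [555.4 351.9  22.5] n 51 31 zmax 25.9
red [511.  305.2  23.1] mean [509.9 304.8  23. ] n 56 32 zmax 26.3
red [464.5 287.5  22.5] mean [464.6 285.6  22.8] n 133 76 zmax 26.0
red [463.3 177.6  23.2] mean [463.2 176.   23.4] n 72 41 zmax 26.8
red [609.2 -61.6  38.2] mean [608.4 -62.   38.7] n 54 44 zmax 41.3
red [560.2 -54.7  37.8] mean [559.4 -56.3  38.1] n 52 44 zmax 41.0
[562.62326817 -50.45538381]
now [565.2 -50.8 136.5] yaw 83.5 tilt z [ 0.  0. -1.] t 31.82 w 36.3 F [-0.1  0.9  0.2]
[[58.1,-7.4,-0.1,0.0,0.0,0.0],[58.1,-7.5,-0.1,0.0,0.0,0.0],[58.1,-7.5,-0.1,0.0,0.0,0.0],[58.1,-7.5,-0.1,0.0,0.0,0.0],[58.1,-7.5,-0.1,0.0,0.0,0.0],[58.1,-7.5,-0.1,0.0,0.0,0.0],[58.1,-7.5,-0.1,0.0,0.0,0.0]]
```

servo_tool --motion '[[[56,-7,0,0,0,0],[58,-7,0,0,0,0],[58,-8,0,0,0,0],[58,-7,0,0,0,0],[58,-8,0,0,0,0],[58,-7,0,0,0,0],[40,-5,0,0,0,0],[12,-2,0,0,0,0]]]' --hand 45

```text
t: 32.83
tcp_pos: [0.5594, 0.3603, 0.1344]
tcp_rot: [[0.118, 0.993, -0.001], [0.993, -0.118, -0.001], [-0.001, -0.0, -1.0]]
wrist_force: [-0.1, 0.2, -0.9]
width: 0.045
```

servo_tool --motion '[[[0,0,8,0,0,0],[0,0,10,0,0,0],[0,0,2,0,0,0],[0,0,0,0,0,0]]]'

```text
t: 33.33
tcp_pos: [0.5603, 0.355, 0.1117]
tcp_rot: [[0.123, 0.992, -0.002], [0.992, -0.123, -0.005], [-0.005, -0.001, -1.0]]
wrist_force: [-1.0, -0.3, 0.1]
width: 0.0449
```

```bash
python3 - <<'E'
from plan import *
rows([(559.3,359.2,84.5,83.4,3)])
E
```

```text
now [560.3 355.  111.7] yaw 82.9 tilt z [-0.0018 -0.0048 -1.    ] t 33.33 w 44.9 F [-1.  -0.3  0.1]
[[1.4,-0.5,9.1,-0.001,0.005,-0.003],[1.4,-0.5,9.1,0.0,0.0,-0.003],[1.4,-0.5,9.1,0.0,0.0,-0.003]]
```

servo_tool --motion '[[[4,-1,7,-0.002,0.005,-0.009],[2,-1,9,0,0,0],[1,0,7,0,0,0],[0,0,3,0,0,0],[0,0,0,0,0,0]]]'

```text
t: 33.95
tcp_pos: [0.5595, 0.3618, 0.0841]
tcp_rot: [[0.115, 0.993, 0.001], [0.993, -0.115, 0.0], [0.0, 0.001, -1.0]]
wrist_force: [0.5, 0.1, 0.6]
width: 0.0449
```

servo_tool --motion '[[[0,0,0,0,0,0],[0,0,0,0,0,0],[0,0,0,0,0,0],[0,0,0,0,0,0],[0,0,0,0,0,0]]]' --hand 15

```text
t: 34.58
tcp_pos: [0.5599, 0.3619, 0.0849]
tcp_rot: [[0.115, 0.993, 0.002], [0.993, -0.115, 0.001], [0.001, 0.002, -1.0]]
wrist_force: [0.6, -0.4, -0.3]
width: 0.0245
```

```bash
python3 - <<'E'
from plan import *
carry((559.3,359.2),-52,-52)
E
```

```text
grip offset along U 0.3
target 511.3 -44.5
now [559.9 361.9  84.9] yaw 83.4 tilt z [ 0.0023  0.001  -1.    ] t 34.58 w 24.5 F [ 0.6 -0.4 -0.3]
[[0.0,0.1,-26.0,0.002,-0.001,0.0],[0.0,0.0,-26.0,0.0,0.0,0.0],[-58.5,-0.2,0.0,0.0,0.0,0.0],[-58.5,-0.2,0.0,0.0,0.0,0.0],[-58.5,-0.2,0.0,0.0,0.0,0.0],[-58.5,-0.2,0.0,0.0,0.0,0.0],[-58.5,-0.2,0.0,0.0,0.0,0.0],[-58.5,-0.2,0.0,0.0,0.0,0.0]]
[[-58.5,-0.2,0.0,0.0,0.0,0.0]]
```

servo_tool --motion '[[[0,0,-26,0.002,-0.001,0],[0,0,-26,0,0,0],[-57,0,0,0,0,0],[-58,0,0,0,0,0],[-58,0,0,0,0,0],[-58,0,0,0,0,0],[-58,0,0,0,0,0],[-58,0,0,0,0,0]]]'

```text
t: 35.58
tcp_pos: [0.52, 0.0137, 0.1385]
tcp_rot: [[0.105, 0.994, 0.004], [0.994, -0.105, 0.004], [0.004, 0.004, -1.0]]
wrist_force: [1.6, -0.5, -0.4]
width: 0.0249
```

servo_tool --motion '[[[-40,0,0,0,0,0],[-14,0,0,0,0,0],[-2,0,0,0,0,0],[0,0,0,0,0,0],[0,0,0,0,0,0]]]'

```text
t: 36.2
tcp_pos: [0.5137, -0.0453, 0.139]
tcp_rot: [[0.109, 0.994, 0.005], [0.994, -0.109, 0.004], [0.005, 0.005, -1.0]]
wrist_force: [-0.1, -0.6, 0.4]
width: 0.0247
```

```bash
python3 - <<'E'
from plan import *
rows([(511.3,-44.5,112,83.4,1)])
E
```

```text
now [513.7 -45.3 139. ] yaw 83.7 tilt z [ 0.0054  0.0042 -1.    ] t 36.2 w 24.7 F [-0.1 -0.6  0.4]
[[0.4,-2.6,27.0,0.005,-0.005,0.006]]
```

servo_tool --motion '[[[0,-3,6,0.005,-0.005,0.006],[0,0,9,0,0,0],[0,0,8,0,0,0],[0,0,2,0,0,0],[0,0,0,0,0,0],[0,0,0,0,0,0]]]'

```text
t: 36.95
tcp_pos: [0.5104, -0.0424, 0.1114]
tcp_rot: [[0.111, 0.994, -0.002], [0.994, -0.111, -0.0], [-0.001, -0.002, -1.0]]
wrist_force: [0.1, -0.7, -0.4]
width: 0.0244
```

```bash
python3 - <<'E'
from plan import *
rows([(511.3,-44.5,105,83.4,1)])
E
```

```text
now [510.4 -42.4 111.4] yaw 83.6 tilt z [-2.1e-03 -4.0e-04 -1.0e+00] t 36.95 w 24.4 F [ 0.1 -0.7 -0.4]
[[-2.0,1.1,6.4,-0.002,0.001,0.004]]
```

servo_tool --motion '[[[-2,1,0,-0.002,0,0.004],[0,0,2,0,0,0],[0,0,4,0,0,0],[0,0,1,0,0,0],[0,0,0,0,0,0]]]'

```text
t: 37.58
tcp_pos: [0.5116, -0.0449, 0.1044]
tcp_rot: [[0.116, 0.993, 0.001], [0.993, -0.116, -0.0], [-0.0, 0.001, -1.0]]
wrist_force: [0.0, 0.2, -0.0]
width: 0.0247
```

servo_tool --motion '[[[0,0,0,0,0,0],[0,0,0,0,0,0],[0,0,0,0,0,0]]]' --hand 36

```text
t: 37.95
tcp_pos: [0.5117, -0.0448, 0.1045]
tcp_rot: [[0.116, 0.993, 0.001], [0.993, -0.116, -0.0], [-0.0, 0.001, -1.0]]
wrist_force: [-0.3, 0.2, -0.0]
width: 0.0361
```

servo_tool --motion '[[[0,0,-12,0,0,0],[0,0,-18,0,0,0],[0,0,0,0,0,0]]]'

```text
t: 38.33
tcp_pos: [0.5119, -0.045, 0.1367]
tcp_rot: [[0.116, 0.993, 0.002], [0.993, -0.116, -0.0], [-0.0, 0.002, -1.0]]
wrist_force: [0.2, 0.0, 0.0]
width: 0.0359
```

```bash
python3 - <<'E'
from plan import *
im,d=snap('side','s11'); W=world('side',d); redbeads(im,W)
print(loc(-52,-52))
rows([(514.1,311.2,137,83.4)])
E
```

```text
red [511.7 306.1  21.7] mean [510.1 304.9  22.5] n 56 34 zmax 25.2
red [465.8 289.9  22.2] mean [465.4 286.   22.7] n 132 75 zmax 25.6
red [465.1 175.6  22.5] mean [463.3 175.   23. ] n 71 46 zmax 25.7
red [609.  -61.8  37.7] mean [607.4 -64.2  37.8] n 35 28 zmax 41.7
red [558.3 -55.3  38.3] mean [557.5 -56.1  38.3] n 52 37 zmax 42.0
red [508.7 -48.4  37.5] mean [508.9 -50.1  37.9] n 61 51 zmax 40.8
[510.96788436 -44.47865199]
now [511.5 -44.8 135.9] yaw 83.3 tilt z [ 9.e-04 -5.e-04 -1.e+00] t 38.38 w 36.0 F [-0.1  0.3 -0.7]
[[59.0,-6.4,-0.2,0.001,0.0,0.0],[59.0,-6.4,-0.2,0.0,0.0,0.0],[59.0,-6.4,-0.2,0.0,0.0,0.0],[59.0,-6.4,-0.2,0.0,0.0,0.0],[59.0,-6.4,-0.2,0.0,0.0,0.0],[59.0,-6.4,-0.2,0.0,0.0,0.0]]
```

servo_tool --motion '[[[56,-6,0,0,0,0],[59,-6,0,0,0,0],[59,-7,0,0,0,0],[59,-6,0,0,0,0],[59,-7,0,0,0,0],[40,-5,0,0,0,0],[13,-1,0,0,0,0],[2,0,0,0,0,0]]]' --hand 45

```text
t: 39.38
tcp_pos: [0.5134, 0.3126, 0.1313]
tcp_rot: [[0.121, 0.993, -0.002], [0.993, -0.121, -0.003], [-0.003, -0.002, -1.0]]
wrist_force: [0.2, -1.4, -0.2]
width: 0.045
```

servo_tool --motion '[[[0,0,8,0,0,0],[0,0,10,0,0,0],[0,0,2,0,0,0],[0,0,0,0,0,0]]]'

```text
t: 39.88
tcp_pos: [0.5146, 0.3067, 0.1092]
tcp_rot: [[0.128, 0.992, -0.003], [0.992, -0.128, -0.006], [-0.006, -0.002, -1.0]]
wrist_force: [1.1, 0.4, 0.1]
width: 0.0447
```

```bash
python3 - <<'E'
from plan import *
rows([(514.1,311.2,84.5,83.4,3)])
E
```

```text
now [514.6 306.7 109.2] yaw 82.7 tilt z [-0.0028 -0.0058 -1.    ] t 39.88 w 44.7 F [1.1 0.4 0.1]
[[1.5,-0.3,8.2,-0.002,0.006,-0.004],[1.5,-0.3,8.2,0.0,0.0,-0.004],[1.5,-0.3,8.2,0.0,0.0,-0.004]]
```

servo_tool --motion '[[[3,-1,6,-0.002,0.006,-0.012],[2,0,9,0,0,0],[0,0,7,0,0,0],[0,0,2,0,0,0],[0,0,0,0,0,0]]]'

```text
t: 40.5
tcp_pos: [0.5142, 0.312, 0.0836]
tcp_rot: [[0.115, 0.993, 0.0], [0.993, -0.115, 0.0], [0.0, 0.0, -1.0]]
wrist_force: [-0.1, 0.1, 0.2]
width: 0.0452
```

servo_tool --motion '[[[0,0,0,0,0,0],[0,0,0,0,0,0],[0,0,0,0,0,0],[0,0,0,0,0,0],[0,0,0,0,0,0]]]' --hand 15

```text
t: 41.12
tcp_pos: [0.5146, 0.3122, 0.0843]
tcp_rot: [[0.115, 0.993, 0.001], [0.993, -0.115, 0.001], [0.001, 0.001, -1.0]]
wrist_force: [0.4, -0.1, -0.4]
width: 0.0245
```

```bash
python3 - <<'E'
from plan import *
carry((514.1,311.2),0,52)
E
```

```text
grip offset along U 0.3
target 574.9 52.8
now [514.6 312.2  84.3] yaw 83.4 tilt z [ 0.0011  0.0012 -1.    ] t 41.12 w 24.5 F [ 0.4 -0.1 -0.4]
[[0.0,0.0,-26.4,0.001,-0.001,0.0],[0.0,0.0,-26.4,0.0,0.0,0.0],[-50.2,18.0,0.0,0.0,0.0,0.0],[-50.2,18.0,0.0,0.0,0.0,0.0],[-50.2,18.0,0.0,0.0,0.0,0.0],[-50.2,18.0,0.0,0.0,0.0,0.0],[-50.2,18.0,0.0,0.0,0.0,0.0]]
```

servo_tool --motion '[[[0,0,-26,0.001,-0.001,0],[0,0,-26,0,0,0],[-49,17,0,0,0,0],[-50,18,0,0,0,0],[-50,18,0,0,0,0],[-50,18,0,0,0,0],[-34,12,0,0,0,0],[-12,4,0,0,0,0]]]'

```text
t: 42.12
tcp_pos: [0.5746, 0.0541, 0.1382]
tcp_rot: [[0.11, 0.994, 0.002], [0.994, -0.11, 0.001], [0.002, 0.002, -1.0]]
wrist_force: [0.3, -0.2, -1.1]
width: 0.0249
```

servo_tool --motion '[[[-1,0,0,0,0,0],[0,0,0,0,0,0],[0,0,0,0,0,0]]]'

```text
t: 42.5
tcp_pos: [0.5741, 0.0566, 0.1379]
tcp_rot: [[0.107, 0.994, 0.001], [0.994, -0.107, 0.003], [0.003, 0.001, -1.0]]
wrist_force: [-0.6, 0.6, -0.6]
width: 0.0248
```

```bash
python3 - <<'E'
from plan import *
rows([(574.9,52.8,112,83.4,1)])
E
```

```text
now [574.1  56.6 137.9] yaw 83.9 tilt z [ 0.001  0.003 -1.   ] t 42.5 w 24.8 F [-0.6  0.6 -0.6]
[[-3.8,1.2,25.9,0.001,-0.003,0.008]]
```

servo_tool --motion '[[[-3,1,6,0.001,-0.003,0.008],[0,0,9,0,0,0],[0,0,7,0,0,0],[0,0,2,0,0,0],[0,0,0,0,0,0],[0,0,0,0,0,0]]]'

```text
t: 43.25
tcp_pos: [0.5742, 0.0558, 0.1114]
tcp_rot: [[0.112, 0.994, -0.002], [0.994, -0.112, 0.0], [0.0, -0.002, -1.0]]
wrist_force: [0.7, -0.1, -0.7]
width: 0.0245
```

```bash
python3 - <<'E'
from plan import *
rows([(574.9,52.8,104.5,83.4,1)])
E
```

```text
now [574.2  55.8 111.4] yaw 83.6 tilt z [-1.9e-03  4.0e-04 -1.0e+00] t 43.25 w 24.5 F [ 0.7 -0.1 -0.7]
[[-2.9,1.1,6.9,-0.002,0.0,0.003]]
```

servo_tool --motion '[[[-3,1,0,-0.002,0,0.003],[0,0,2,0,0,0],[0,0,4,0,0,0],[0,0,1,0,0,0],[0,0,0,0,0,0]]]'

```text
t: 43.88
tcp_pos: [0.5751, 0.0524, 0.1043]
tcp_rot: [[0.115, 0.993, 0.001], [0.993, -0.115, 0.0], [0.0, 0.001, -1.0]]
wrist_force: [0.6, -0.1, -0.8]
width: 0.0246
```

servo_tool --motion '[[[0,0,0,0,0,0],[0,0,0,0,0,0],[0,0,0,0,0,0]]]' --hand 36

```text
t: 44.25
tcp_pos: [0.5753, 0.0524, 0.1045]
tcp_rot: [[0.115, 0.993, 0.001], [0.993, -0.115, 0.0], [0.001, 0.001, -1.0]]
wrist_force: [-0.2, -0.0, -0.3]
width: 0.0358
```

servo_tool --motion '[[[0,0,-12,0,0,0],[0,0,-18,0,0,0],[0,0,0,0,0,0]]]'

```text
t: 44.62
tcp_pos: [0.5758, 0.0524, 0.1376]
tcp_rot: [[0.115, 0.993, 0.003], [0.993, -0.115, 0.001], [0.001, 0.003, -1.0]]
wrist_force: [0.2, -0.3, 0.1]
width: 0.0357
```

```bash
python3 - <<'E'
from plan import *
im,d=snap('top','t12'); W=world('top',d); redbeads(im,W)
im,d=snap('side','s12'); W=world('side',d); redbeads(im,W)
print(loc(0,52))
rows([(459.4,268,137,83.4)])
E
```

```text
red [846.1 316.3  24. ] mean [840.2 311.1  23. ] n 55 22 zmax 28.8
red [613.4 -54.2  42. ] mean [613.6 -55.6  40.6] n 59 52 zmax 46.6
red [562.3 -48.4  41.2] mean [562.5 -48.5  40.5] n 54 51 zmax 45.4
red [511.7 -42.5  41.4] mean [511.4 -42.5  40.3] n 61 57 zmax 45.4
red [480.1 319.8  26.1] mean [479.8 320.9  25.6] n 71 55 zmax 30.0
red [466.9 181.9  26.4] mean [467.1 181.9  25.7] n 64 51 zmax 30.5
red [459.4 268.2  25.2] mean [459.2 268.1  25.3] n 73 55 zmax 28.8
red [465.5 288.3  22.9] mean [464.5 285.   23.1] n 132 73 zmax 26.9
red [463.8 175.7  22.9] mean [463.4 175.3  23.1] n 70 44 zmax 26.7
red [571.1  48.6  38.2] mean [571.5  47.5  38.1] n 47 38 zmax 41.6
red [610.4 -61.1  37.8] mean [609.3 -61.9  38.1] n 52 43 zmax 41.1
red [559.1 -55.2  37.7] mean [558.3 -56.2  38. ] n 57 46 zmax 41.3
red [507.2 -48.4  37.6] mean [505.9 -51.1  37.6] n 49 40 zmax 41.0
[574.57673183  52.85538381]
now [574.8  52.4 135.9] yaw 83.4 tilt z [ 4.e-04  2.e-04 -1.e+00] t 44.73 w 36.0 F [ 0.4  0.4 -0.8]
[[50.2,-34.9,-0.3,0.0,0.0,0.0],[50.2,-34.9,-0.3,0.0,0.0,0.0],[50.2,-34.9,-0.3,0.0,0.0,0.0],[50.2,-34.9,-0.3,0.0,0.0,0.0]]
```

servo_tool --motion '[[[48,-34,0,0,0,0],[50,-35,0,0,0,0],[50,-35,0,0,0,0],[34,-24,0,0,0,0],[13,-8,0,0,0,0],[2,-1,0,0,0,0]]]' --hand 45

```text
t: 45.48
tcp_pos: [0.4582, 0.2676, 0.1336]
tcp_rot: [[0.118, 0.993, -0.001], [0.993, -0.118, -0.003], [-0.003, -0.0, -1.0]]
wrist_force: [0.2, 0.4, 0.5]
width: 0.0447
```

servo_tool --motion '[[[2,0,8,0,0,0],[1,0,10,0,0,0],[0,0,2,0,0,0],[0,0,0,0,0,0]]]'

```text
t: 45.98
tcp_pos: [0.4612, 0.2653, 0.1114]
tcp_rot: [[0.126, 0.992, -0.001], [0.992, -0.126, -0.005], [-0.005, 0.0, -1.0]]
wrist_force: [0.3, 0.1, -1.1]
width: 0.0449
```

```bash
python3 - <<'E'
from plan import *
rows([(459.4,268.1,84.5,83.4,3)])
E
```

```text
now [461.2 265.3 111.4] yaw 82.7 tilt z [-5.0e-04 -5.4e-03 -1.0e+00] t 45.98 w 44.9 F [ 0.3  0.1 -1.1]
[[0.9,-0.7,9.0,0.0,0.005,-0.004],[0.8,-0.7,9.0,0.0,0.0,-0.004],[0.8,-0.7,9.0,0.0,0.0,-0.004]]
```

servo_tool --motion '[[[2,-2,7,0,0.005,-0.012],[0,0,9,0,0,0],[0,0,7,0,0,0],[0,0,3,0,0,0],[0,0,0,0,0,0]]]'

```text
t: 46.6
tcp_pos: [0.4595, 0.2674, 0.0835]
tcp_rot: [[0.114, 0.993, 0.0], [0.993, -0.114, -0.0], [-0.0, 0.0, -1.0]]
wrist_force: [-0.2, 0.0, 0.2]
width: 0.0452
```

servo_tool --motion '[[[0,0,0,0,0,0],[0,0,0,0,0,0],[0,0,0,0,0,0],[0,0,0,0,0,0],[0,0,0,0,0,0]]]' --hand 15

```text
t: 47.22
tcp_pos: [0.4599, 0.2677, 0.0842]
tcp_rot: [[0.114, 0.993, 0.001], [0.993, -0.114, 0.001], [0.001, 0.001, -1.0]]
wrist_force: [-0.3, 0.3, -0.0]
width: 0.0248
```

```bash
python3 - <<'E'
from plan import *
carry((459.4,268.1),52,52)
E
```

```text
grip offset along U 0.5
target 626.8 46.8
now [459.9 267.7  84.2] yaw 83.5 tilt z [ 1.1e-03  7.0e-04 -1.0e+00] t 47.23 w 24.8 F [-0.3  0.3 -0. ]
[[0.0,0.0,-26.4,0.001,-0.001,0.001],[0.0,0.0,-26.4,0.0,0.0,0.001],[-40.0,38.2,0.0,0.0,0.0,0.0],[-40.0,38.2,0.0,0.0,0.0,0.0],[-40.0,38.2,0.0,0.0,0.0,0.0],[-40.0,38.2,0.0,0.0,0.0,0.0],[-40.0,38.2,0.0,0.0,0.0,0.0]]
```

servo_tool --motion '[[[0,0,-26,0.001,-0.001,0],[0,0,-26,0,0,0],[-39,37,0,0,0,0],[-40,38,0,0,0,0],[-40,38,0,0,0,0],[-40,38,0,0,0,0],[-29,27,0,0,0,0],[-10,10,0,0,0,0]]]'

```text
t: 48.22
tcp_pos: [0.6287, 0.0469, 0.1378]
tcp_rot: [[0.106, 0.994, 0.001], [0.994, -0.106, 0.0], [0.001, 0.0, -1.0]]
wrist_force: [-0.7, 0.4, -1.1]
width: 0.025
```

servo_tool --motion '[[[-1,1,0,0,0,0],[0,0,0,0,0,0],[0,0,0,0,0,0]]]'

```text
t: 48.6
tcp_pos: [0.6285, 0.0485, 0.1372]
tcp_rot: [[0.104, 0.995, -0.001], [0.995, -0.104, 0.002], [0.002, -0.001, -1.0]]
wrist_force: [-0.0, -0.0, -0.3]
width: 0.0244
```

```bash
python3 - <<'E'
from plan import *
rows([(626.8,46.8,112,83.4,1)])
E
```

```text
now [628.5  48.5 137.2] yaw 84.1 tilt z [-0.0012  0.002  -1.    ] t 48.6 w 24.4 F [-0.  -0.  -0.3]
[[-2.0,-1.4,25.2,-0.001,-0.002,0.011]]
```

servo_tool --motion '[[[-4,-1,6,-0.001,-0.002,0.011],[0,0,8,0,0,0],[0,0,7,0,0,0],[0,0,2,0,0,0],[0,0,0,0,0,0],[0,0,0,0,0,0]]]'

```text
t: 49.35
tcp_pos: [0.6259, 0.0471, 0.1121]
tcp_rot: [[0.112, 0.994, -0.002], [0.994, -0.112, 0.001], [0.001, -0.002, -1.0]]
wrist_force: [0.9, 0.7, -0.1]
width: 0.0244
```

```bash
python3 - <<'E'
from plan import *
rows([(626.8,46.8,104.5,83.4,1)])
E
```

```text
now [625.9  47.1 112.1] yaw 83.6 tilt z [-1.6e-03  8.0e-04 -1.0e+00] t 49.35 w 24.4 F [ 0.9  0.7 -0.1]
[[-0.2,0.9,7.6,-0.002,-0.001,0.003]]
```

Next bead F at (479.8, 320.9).

servo_tool --motion '[[[0,1,0,-0.002,0,0.003],[0,0,3,0,0,0],[0,0,4,0,0,0],[0,0,1,0,0,0],[0,0,0,0,0,0]]]'

```text
t: 49.98
tcp_pos: [0.6273, 0.0467, 0.104]
tcp_rot: [[0.115, 0.993, 0.001], [0.993, -0.115, 0.0], [0.001, 0.001, -1.0]]
wrist_force: [0.7, 0.1, 0.5]
width: 0.0245
```

servo_tool --motion '[[[0,0,0,0,0,0],[0,0,0,0,0,0],[0,0,0,0,0,0]]]' --hand 36

```text
t: 50.35
tcp_pos: [0.6274, 0.0469, 0.1042]
tcp_rot: [[0.115, 0.993, 0.002], [0.993, -0.115, 0.001], [0.001, 0.002, -1.0]]
wrist_force: [0.2, -0.6, -0.3]
width: 0.0359
```

servo_tool --motion '[[[0,0,-12,0,0,0],[0,0,-18,0,0,0],[0,0,0,0,0,0]]]'

```text
t: 50.72
tcp_pos: [0.6279, 0.0468, 0.1373]
tcp_rot: [[0.115, 0.993, 0.003], [0.993, -0.115, 0.001], [0.001, 0.003, -1.0]]
wrist_force: [0.9, 0.8, 0.0]
width: 0.0358
```

```bash
python3 - <<'E'
from plan import *
im,d=snap('top','t13'); W=world('top',d); redbeads(im,W)
rows([(479.8,320.9,137,83.4)])
E
```

```text
red [844.1 314.3  23.5] mean [838.5 312.1  22.4] n 52 20 zmax 29.0
red [613.4 -54.2  40.8] mean [613.8 -55.   40.5] n 60 54 zmax 44.4
red [562.4 -48.5  40.4] mean [562.7 -48.7  39.9] n 54 49 zmax 44.4
red [511.7 -42.7  41.6] mean [511.4 -42.3  40.4] n 61 57 zmax 45.6
red [478.9 320.5  27.1] mean [479.3 320.9  25.7] n 71 48 zmax 32.0
red [466.8 182.1  25.3] mean [466.9 181.9  25.3] n 64 53 zmax 29.0
now [627.4  46.8 136.4] yaw 83.4 tilt z [ 2.e-03  7.e-04 -1.e+00] t 50.77 w 36.0 F [-0.1 -0.1  0.6]
[[42.5,-29.7,-0.1,0.002,-0.001,0.0],[42.5,-29.7,-0.1,0.0,0.0,0.0],[42.5,-29.7,-0.1,0.0,0.0,0.0],[42.5,-29.7,-0.1,0.0,0.0,0.0],[42.5,-29.7,-0.1,0.0,0.0,0.0],[42.5,-29.7,-0.1,0.0,0.0,0.0]]
```

servo_tool --motion '[[[41,-29,0,0.002,0,0],[42,-30,0,0,0,0],[42,-30,0,0,0,0],[42,-30,0,0,0,0],[42,-30,0,0,0,0],[30,-20,0,0,0,0],[11,-7,0,0,0,0],[1,0,0,0,0,0]]]' --hand 45

```text
t: 51.78
tcp_pos: [0.477, 0.3225, 0.1348]
tcp_rot: [[0.118, 0.993, -0.0], [0.993, -0.118, -0.001], [-0.001, -0.0, -1.0]]
wrist_force: [0.7, 0.0, 0.1]
width: 0.0447
```

servo_tool --motion '[[[2,0,8,0,0,0],[1,0,10,0,0,0],[0,0,2,0,0,0],[0,0,0,0,0,0]]]'

```text
t: 52.28
tcp_pos: [0.4802, 0.3202, 0.1127]
tcp_rot: [[0.125, 0.992, 0.0], [0.992, -0.125, -0.004], [-0.004, 0.001, -1.0]]
wrist_force: [0.3, -0.1, -0.2]
width: 0.0449
```

```bash
python3 - <<'E'
from plan import *
rows([(479.5,320.9,84.5,83.4,3)])
E
```

```text
now [480.2 320.2 112.7] yaw 82.8 tilt z [ 0.     -0.0039 -1.    ] t 52.27 w 44.9 F [ 0.3 -0.1 -0.2]
[[0.2,-0.3,9.4,0.001,0.004,-0.003],[0.2,-0.3,9.4,0.0,0.0,-0.003],[0.2,-0.3,9.4,0.0,0.0,-0.003]]
```

servo_tool --motion '[[[0.5,-0.5,8,0,0.004,-0.01],[0,0,10,0,0,0],[0,0,7,0,0,0],[0,0,3,0,0,0],[0,0,0,0,0,0]]]'

```text
t: 52.9
tcp_pos: [0.4798, 0.3205, 0.0825]
tcp_rot: [[0.115, 0.993, 0.0], [0.993, -0.115, 0.0], [0.0, 0.0, -1.0]]
wrist_force: [-0.3, -0.3, -0.4]
width: 0.0449
```

servo_tool --motion '[[[0,0,0,0,0,0],[0,0,0,0,0,0],[0,0,0,0,0,0],[0,0,0,0,0,0],[0,0,0,0,0,0]]]' --hand 15

```text
t: 53.52
tcp_pos: [0.4802, 0.3209, 0.0834]
tcp_rot: [[0.115, 0.993, 0.001], [0.993, -0.115, 0.001], [0.001, 0.001, -1.0]]
wrist_force: [0.1, 0.4, -0.5]
width: 0.0248
```

```bash
python3 - <<'E'
from plan import *
carry((479.5,320.9),-52,52)
E
```

```text
grip offset along U 0.7
target 523.6 58.8
now [480.2 320.9  83.4] yaw 83.4 tilt z [ 0.0015  0.0011 -1.    ] t 53.52 w 24.8 F [ 0.1  0.4 -0.5]
[[0.0,0.0,-26.8,0.001,-0.001,0.0],[0.0,0.0,-26.8,0.0,0.0,0.0],[-51.1,14.7,0.0,0.0,0.0,0.0],[-51.1,14.7,0.0,0.0,0.0,0.0],[-51.1,14.7,0.0,0.0,0.0,0.0],[-51.1,14.7,0.0,0.0,0.0,0.0],[-51.1,14.7,0.0,0.0,0.0,0.0]]
```

servo_tool --motion '[[[0,0,-27,0.001,-0.001,0],[0,0,-27,0,0,0],[-50,14,0,0,0,0],[-51,15,0,0,0,0],[-51,15,0,0,0,0],[-51,15,0,0,0,0],[-36,10,0,0,0,0],[-12,3,0,0,0,0]]]'

```text
t: 54.52
tcp_pos: [0.5244, 0.058, 0.1396]
tcp_rot: [[0.11, 0.994, 0.003], [0.994, -0.11, 0.002], [0.002, 0.003, -1.0]]
wrist_force: [0.7, 0.8, -0.1]
width: 0.0246
```

servo_tool --motion '[[[-2,0,0,0,0,0],[0,0,0,0,0,0],[0,0,0,0,0,0]]]'

```text
t: 54.9
tcp_pos: [0.524, 0.059, 0.1394]
tcp_rot: [[0.108, 0.994, 0.002], [0.994, -0.108, 0.003], [0.003, 0.002, -1.0]]
wrist_force: [-0.4, -0.5, -0.3]
width: 0.025
```

```bash
python3 - <<'E'
from plan import *
rows([(523.6,58.8,112,83.4,1)])
E
```

```text
now [524.   59.  139.4] yaw 83.8 tilt z [ 0.0023  0.0029 -1.    ] t 54.9 w 25.0 F [-0.4 -0.5 -0.3]
[[-0.3,-0.4,27.4,0.002,-0.003,0.007]]
```

servo_tool --motion '[[[-1.5,0,6,0.002,-0.003,0.007],[-1,0,9,0,0,0],[0,0,8,0,0,0],[0,0,2,0,0,0],[0,0,0,0,0,0],[0,0,0,0,0,0]]]'

```text
t: 55.65
tcp_pos: [0.5231, 0.0586, 0.1118]
tcp_rot: [[0.111, 0.994, -0.002], [0.994, -0.111, -0.0], [-0.0, -0.002, -1.0]]
wrist_force: [0.4, 0.5, -0.5]
width: 0.0248
```

```bash
python3 - <<'E'
from plan import *
rows([(523.6,58.8,103.5,83.4,1)])
E
```

```text
now [523.1  58.6 111.8] yaw 83.6 tilt z [-0.0016 -0.     -1.    ] t 55.65 w 24.8 F [ 0.4  0.5 -0.5]
[[0.2,0.5,8.3,-0.002,0.0,0.004]]
```

servo_tool --motion '[[[0,0.5,2,-0.002,0,0.004],[0,0,3,0,0,0],[0,0,3,0,0,0],[0,0,0,0,0,0],[0,0,0,0,0,0]]]'

```text
t: 56.28
tcp_pos: [0.5239, 0.0585, 0.1037]
tcp_rot: [[0.116, 0.993, 0.001], [0.993, -0.116, -0.0], [0.0, 0.001, -1.0]]
wrist_force: [-0.8, -0.2, -0.2]
width: 0.0247
```

servo_tool --motion '[[[0,0,0,0,0,0],[0,0,0,0,0,0],[0,0,0,0,0,0]]]' --hand 36

```text
t: 56.65
tcp_pos: [0.5241, 0.0585, 0.1039]
tcp_rot: [[0.116, 0.993, 0.002], [0.993, -0.116, 0.0], [0.0, 0.002, -1.0]]
wrist_force: [-0.3, -0.3, 1.1]
width: 0.0356
```

servo_tool --motion '[[[0,0,-12,0,0,0],[0,0,-18,0,0,0],[0,0,0,0,0,0]]]'

```text
t: 57.02
tcp_pos: [0.5244, 0.0584, 0.1362]
tcp_rot: [[0.116, 0.993, 0.003], [0.993, -0.116, 0.0], [0.001, 0.003, -1.0]]
wrist_force: [0.8, -0.1, -0.6]
width: 0.0358
```

```bash
python3 - <<'E'
from plan import *
im,d=snap('side','s14'); W=world('side',d); redbeads(im,W)
rows([(466.9,182,137,83.4)])
E
```

```text
red [838.3 313.   20. ] mean [835.4 309.7  19.1] n 61 30 zmax 24.8
red [621.2  42.   37.2] mean [620.6  40.8  37.6] n 34 27 zmax 40.7
red [463.1 176.   23.1] mean [463.6 175.3  23.9] n 69 40 zmax 26.2
red [571.1  48.5  37.8] mean [570.8  47.5  38.2] n 48 36 zmax 40.6
red [520.2  55.   38. ] mean [520.3  52.8  38.1] n 50 43 zmax 41.4
red [611.3 -61.4  38.1] mean [609.5 -61.8  38.3] n 54 44 zmax 41.6
red [558.3 -54.8  38.4] mean [558.4 -55.4  38.4] n 64 50 zmax 41.5
red [508.1 -49.4  38. ] mean [506.8 -51.1  37.7] n 52 39 zmax 41.9
now [523.8  58.4 135.3] yaw 83.3 tilt z [ 0.0012 -0.     -1.    ] t 57.08 w 35.6 F [-0.1 -0.8  0.6]
[[38.7,-23.6,-0.6,0.001,0.0,0.0],[38.7,-23.6,-0.6,0.0,0.0,0.0],[38.7,-23.6,-0.6,0.0,0.0,0.0]]
```

servo_tool --motion '[[[37,-23,0,0.001,0,0],[38,-23,0,0,0,0],[28,-17,0,0,0,0],[11,-6,0,0,0,0],[1,0,0,0,0,0]]]' --hand 45

```text
t: 57.7
tcp_pos: [0.467, 0.1821, 0.1334]
tcp_rot: [[0.118, 0.993, -0.001], [0.993, -0.118, -0.002], [-0.002, -0.001, -1.0]]
wrist_force: [-0.4, -0.7, -0.4]
width: 0.0448
```

servo_tool --motion '[[[2,0,8,0,0,0],[1,0,10,0,0,0],[0,0,2,0,0,0],[0,0,0,0,0,0]]]'

```text
t: 58.2
tcp_pos: [0.4688, 0.181, 0.1113]
tcp_rot: [[0.124, 0.992, -0.001], [0.992, -0.124, -0.004], [-0.004, -0.001, -1.0]]
wrist_force: [0.0, 0.2, 0.2]
width: 0.0451
```

```bash
python3 - <<'E'
from plan import *
rows([(466.9,182,84.5,83.4,3)])
E
```

```text
now [468.8 181.  111.3] yaw 82.9 tilt z [-0.0012 -0.004  -1.    ] t 58.2 w 45.1 F [0.  0.2 0.2]
[[0.3,-0.7,8.9,-0.001,0.004,-0.003],[0.3,-0.7,8.9,0.0,0.0,-0.003],[0.3,-0.7,8.9,0.0,0.0,-0.003]]
```

servo_tool --motion '[[[1,-2,7,-0.001,0.004,-0.009],[0,0,9,0,0,0],[0,0,7,0,0,0],[0,0,3,0,0,0],[0,0,0,0,0,0]]]'

```text
t: 58.82
tcp_pos: [0.4668, 0.1821, 0.0834]
tcp_rot: [[0.115, 0.993, 0.0], [0.993, -0.115, 0.0], [0.0, 0.0, -1.0]]
wrist_force: [0.4, -0.4, -0.7]
width: 0.0449
```

servo_tool --motion '[[[0,0,0,0,0,0],[0,0,0,0,0,0],[0,0,0,0,0,0],[0,0,0,0,0,0],[0,0,0,0,0,0]]]' --hand 15

```text
t: 59.45
tcp_pos: [0.4672, 0.1823, 0.084]
tcp_rot: [[0.115, 0.993, 0.001], [0.993, -0.115, 0.001], [0.001, 0.001, -1.0]]
wrist_force: [0.7, -0.2, 0.4]
width: 0.0249
```

```bash
python3 - <<'E'
from plan import *
carry((466.9,182),0,0)
E
```

```text
grip offset along U 0.3
target 568.9 1.2
now [467.2 182.3  84. ] yaw 83.4 tilt z [ 1.4e-03  7.0e-04 -1.0e+00] t 59.45 w 24.9 F [ 0.7 -0.2  0.4]
[[0.0,0.0,-26.5,0.001,-0.001,0.0],[0.0,0.0,-26.5,0.0,0.0,0.0],[-42.1,30.5,0.0,0.0,0.0,0.0],[-42.1,30.5,0.0,0.0,0.0,0.0],[-42.1,30.5,0.0,0.0,0.0,0.0],[-42.1,30.5,0.0,0.0,0.0,0.0]]
```

servo_tool --motion '[[[0,0,-26,0.001,-0.001,0],[0,0,-27,0,0,0],[-41,30,0,0,0,0],[-42,30,0,0,0,0],[-42,30,0,0,0,0],[-30,22,0,0,0,0],[-11,8,0,0,0,0],[-1,0,0,0,0,0]]]'

```text
t: 60.45
tcp_pos: [0.57, 0.0002, 0.1387]
tcp_rot: [[0.109, 0.994, 0.001], [0.994, -0.109, 0.0], [0.0, 0.001, -1.0]]
wrist_force: [-0.7, 0.2, -0.4]
width: 0.0251
```

servo_tool --motion '[[[0,0,0,0,0,0],[0,0,0,0,0,0]]]'

```text
t: 60.7
tcp_pos: [0.5691, 0.0034, 0.1384]
tcp_rot: [[0.106, 0.994, -0.001], [0.994, -0.106, 0.002], [0.002, -0.001, -1.0]]
wrist_force: [-0.7, 0.5, 0.1]
width: 0.0248
```

```bash
python3 - <<'E'
from plan import *
rows([(568.9,1.2,112,83.4,1)])
E
```

```text
now [569.1   3.4 138.4] yaw 83.9 tilt z [-6.0e-04  1.8e-03 -1.0e+00] t 60.7 w 24.8 F [-0.7  0.5  0.1]
[[-2.2,0.1,26.4,-0.001,-0.002,0.009]]
```

servo_tool --motion '[[[-3,0,6,-0.001,-0.002,0.009],[-1,0,9,0,0,0],[0,0,7,0,0,0],[0,0,2,0,0,0],[0,0,0,0,0,0],[0,0,0,0,0,0]]]'

```text
t: 61.45
tcp_pos: [0.5678, 0.0015, 0.1121]
tcp_rot: [[0.112, 0.994, -0.001], [0.994, -0.112, 0.0], [0.0, -0.001, -1.0]]
wrist_force: [0.4, 0.3, 0.1]
width: 0.0247
```

```bash
python3 - <<'E'
from plan import *
rows([(568.9,1.2,104,83.4,1)])
E
```

```text
now [567.8   1.5 112.1] yaw 83.6 tilt z [-1.1e-03  3.0e-04 -1.0e+00] t 61.45 w 24.7 F [0.4 0.3 0.1]
[[-0.2,1.1,8.1,-0.001,0.0,0.003]]
```

servo_tool --motion '[[[0,1,1,-0.001,0,0.003],[0,0,3,0,0,0],[0,0,4,0,0,0],[0,0,0,0,0,0],[0,0,0,0,0,0]]]'

```text
t: 62.08
tcp_pos: [0.5692, 0.001, 0.104]
tcp_rot: [[0.116, 0.993, 0.001], [0.993, -0.116, 0.0], [0.0, 0.001, -1.0]]
wrist_force: [0.2, 0.6, -0.1]
width: 0.0247
```

servo_tool --motion '[[[0,0,0,0,0,0],[0,0,0,0,0,0],[0,0,0,0,0,0]]]' --hand 34

```text
t: 62.45
tcp_pos: [0.5693, 0.0013, 0.1042]
tcp_rot: [[0.115, 0.993, 0.001], [0.993, -0.115, 0.0], [0.0, 0.001, -1.0]]
wrist_force: [-0.6, 0.5, 0.8]
width: 0.0338
```

servo_tool --motion '[[[0,0,-12,0,0,0],[0,0,-30,0,0,0],[0,0,-50,0,0,0],[0,0,-50,0,0,0],[30,-30,-10,0,0,0],[50,-20,0,0,0,0],[50,-20,0,0,0,0],[50,-10,0,0,0,0]]]'

```text
t: 63.45
tcp_pos: [0.5113, 0.1876, 0.2692]
tcp_rot: [[0.128, 0.992, 0.009], [0.992, -0.128, 0.002], [0.003, 0.009, -1.0]]
wrist_force: [0.7, 0.7, 0.2]
width: 0.0338
```

servo_tool --motion '[[[50,0,0,0,0,0],[40,0,0,0,0,0],[10,0,0,0,0,0],[0,0,0,0,0,0],[0,0,0,0,0,0]]]'

```text
t: 64.08
tcp_pos: [0.5228, 0.2927, 0.2736]
tcp_rot: [[0.124, 0.992, 0.012], [0.992, -0.124, 0.005], [0.006, 0.012, -1.0]]
wrist_force: [0.5, -0.2, -0.4]
width: 0.034
```

```bash
python3 - <<'E'
from plan import *
im,d=snap('top','t15'); W=world('top',d); redbeads(im,W); z=W[...,2]
cv2.imwrite('pics/t15c.png',cv2.resize(im[70:280,200:450,::-1],(714,600),interpolation=cv2.INTER_CUBIC))
m=(abs(W[...,0]-.545)<.07)&(abs(W[...,1]+.37)<.06)&(z>.045); print('scraper',rect(W[m]),np.median(z[m]))
for k,P in blobs((z>.03)&(z<.1),W,40):
    if P[:,0].mean()>.68 and abs(P[:,1].mean())<.32: print(rect(P),P[:,2].max().round(3))
snap('side','s15'); rows([])
E
```

```text
red [846.5 316.1  22.7] mean [839.3 311.4  22.5] n 54 22 zmax 27.8
red [626.1  47.9  41. ] mean [625.9  48.   40.1] n 60 50 zmax 45.1
red [613.5 -54.2  40.9] mean [613.1 -55.   40.2] n 60 51 zmax 45.1
red [574.8  54.5  40.9] mean [574.7  54.1  40.2] n 58 54 zmax 45.0
red [567.9   2.4  41.1] mean [568.8   2.9  40.4] n 59 54 zmax 45.5
red [562.3 -48.3  41.1] mean [562.4 -48.6  40.6] n 57 52 zmax 45.2
red [523.9  60.   42. ] mean [523.5  60.1  40.6] n 55 53 zmax 46.7
red [511.7 -42.7  40.8] mean [511.7 -42.5  40.1] n 61 55 zmax 45.0
scraper (array([ 547.5, -365.5]), array([56. , 80.5]), 80.4) 0.05691095710666416
(array([858.9, 250.8]), array([69. , 66.2]), 43.4) 0.037
(array([782.8,  90. ]), array([69.1, 50.3]), 6.2) 0.054
(array([ 737.7, -294.5]), array([68.1, 72.2]), 43.1) 0.093
(array([768. , 236.9]), array([30. , 32.7]), 28.0) 0.041
(array([681.2, 293.5]), array([16.4, 34. ]), 53.1) 0.035
now [522.9 292.5 273.6] yaw 82.9 tilt z [ 0.0124  0.0047 -0.9999] t 64.17 w 34.2 F [-0.5 -0.1 -0.2]
```

View pics/t15c.png

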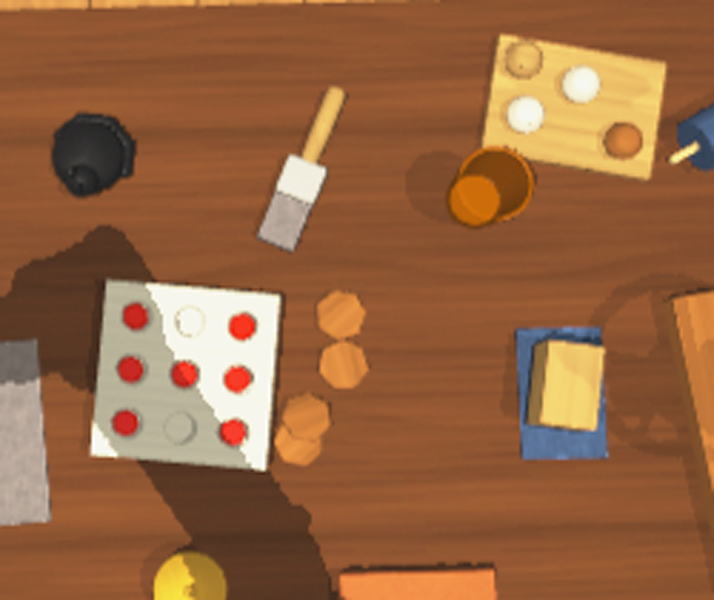

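View pics/s15.png

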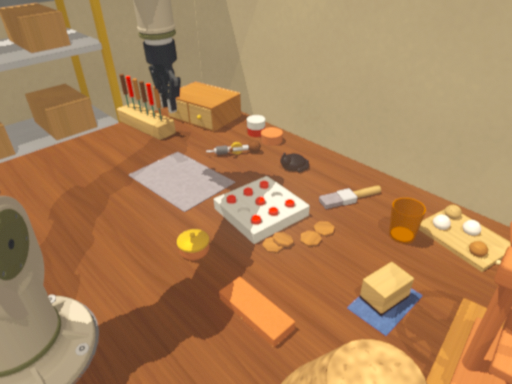

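All seven beads sit in separate pockets, with tops at about 40 mm, which is the seated height. The mat is empty, the four chips lie on the bench beside the block, the scraper is upright on its pad, and the bystanders have not moved. Handing in.

```bash
python3 -c "
from rig import bot
print(bot.hand_in())"
```

```text
the job is handed in; nothing more can be done
None
```

The job is done and handed in at about 64 s of the 210 s allowed.

- **Chips:** I wiped all four off the block in two passes with the scraper held near the top. One leaned against the side of the block after the first pass, and a further push cleared it. In the pictures the fingers stayed well above the chips. The chips now lie on the bench beside the block, two of them overlapping, and none is on the block.
- **Scraper:** It is back upright on the blue pad, at about (547, -366) mm with its top at 57 mm.
- **Beads:** All seven were there. I pinched each at a 22 N setting and lowered it into its own pocket. The contact force on the beads was not measured directly. Tops read about 40 mm, which is the fully seated height, and they stand within about 2 mm of the pocket centres. One bead had been knocked aside on the mat before I reached it, so I used its new position.
- **Bystanders:** The cat and jar measured the same as at the start within a few mm. The drill, brush and incense box I judged by eye from the last pictures, and they had not moved.

No final check failed. The one difference was that the side camera read a few millimetres off the top camera, and I used the top camera for all positions.

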